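# Next float bowl onto the vacuum leak tester

## Task

The float bowl in the tester's pocket has passed: lift it out and put it in the red bin. Then seat the other bowl, which stands on end on the table, fully home in the pocket with its open rim down on the rubber and its drain plug up, and after that turn the selector to the green mark (vacuum). Leave the other things on the table where they are.

Things in the scene. Friction and masses are not known exactly. Their poses are not given: they have to be found in the camera images.
- bowl_tested: tested float bowl: cast aluminium cup, 84 (x) x 60 (y) x 42 (z) mm, open on one face, corners rounded 9 mm, walls 5 mm, with a boss and slotted brass drain plug that stand 9 mm proud of the closed face. Origin: centre of the open rim's plane. Its +z axis points from the open rim to the closed face with the plug. It starts in the pocket, rim down
- bowl_next: the untested float bowl, the same casting with the same axes. It starts on the table, stood on one of its flat 60 x 42 mm ends: x axis vertical, so its centre is 42 mm above the table, its open rim facing sideways away from the robot (within 0.8 rad; +z axis level)
- tester: bench vacuum leak tester, a green steel box 200 (x) x 246 (y) mm, fixed to the table, top panel at z = 55 mm, origin at the centre of its underside. On top: the pocket, left of the middle; a small gauge behind the pocket (x = 60 to 110, y = 30 to 86 mm, up to 105 mm high); the selector to the right
- nest (a point): centre of the pocket's rubber seat, 63 mm above the table; axes as the tester's. The pocket is 88 (x) x 64 (y) mm inside, 10 mm deep, rails 11 mm thick; each long side (at y = +/-32 mm) has a gap in its rail from x = -22 to 22 mm for the fingers, whose floor is 2 mm below the seat. A seated bowl's origin is here, its x axis along the pocket's x, either way round
- selector (a joint): selector on the tester's top: angle in rad, growing clockwise seen from above, with sprung detents at 0 (red mark: vent), 0.7 (yellow mark: off) and 1.4 (green mark: vacuum). At 0.7 the pointer lies along the tester's +x axis
- selector_grip (a point): on the selector's axis at the top of its black bar grip, 86 mm above the table; the x axis points along the bar to its pointer end. The bar is 44 mm long, 15 mm wide and 22 mm high; under it lies a disc of radius 22 mm
- red_bin: red open plastic bin, 131 (x) x 171 (y) x 85 mm high, origin at the centre of its underside; the floor is 7 to 10 mm up, inside at least 102 (x) x 140 (y) mm at the floor; it stands firm
- elbow: brass pipe elbow, 71 x 78 x 37 mm, lying loose on the table; bystander
- valve: brass stop valve with a red wheel, 64 x 60 x 36 mm, lying loose on the table; bystander
- tape: roll of black tape, 55 mm across, 19 mm high, lying loose on the tester's top in front of the selector; bystander
- rule: yellow tape measure, 40 (x) x 111 (y) x 66 mm high, standing loose on the table 30 to 60 mm in front of the open rim of bowl_next; bystander
Not all that is in view belongs to the job. Leave any orange or purple look-alike of the bowl_next alone.

How it is judged (in metres and radians):
On the way, in this order (a step that is already met when the one before it is completed fails the run):
1. the tested bowl lies in the red bin, let go (x of bowl_tested in the frame of red_bin between -0.055 and 0.055 m and y of bowl_tested in the frame of red_bin between -0.075 and 0.075 m and height (world z) of bowl_tested below 0.065 m and contact force between the fingers and bowl_tested below 0.1 N), for 0.2 s.
2. the next bowl is fully home in the pocket, rim down, let go (horizontal distance between bowl_next and nest below 0.006 m and z of bowl_next in the frame of nest between -0.004 and 0.003 m and angle between bowl_next's own z axis and vertical below 0.06 rad and contact force between the fingers and bowl_next below 0.1 N), for 0.2 s.
3. the selector is in the green detent (value of joint selector above 1.25 rad), for 0.2 s.
At the end, for the whole second after the job is handed in: The tested bowl lies at rest inside the red bin; the other bowl sits in the pocket rim down, within 6 mm of its centre, at most 3 mm above the seat and tilted less than 0.06 rad; the selector is past 1.25 rad, in the green detent (x of bowl_tested in the frame of red_bin between -0.055 and 0.055 m and y of bowl_tested in the frame of red_bin between -0.075 and 0.075 m and height (world z) of bowl_tested below 0.065 m and horizontal distance between bowl_next and nest below 0.006 m and z of bowl_next in the frame of nest between -0.004 and 0.003 m and angle between bowl_next's own z axis and vertical below 0.06 rad and angle between the x axis of bowl_next and the x axis of nest, either way round below 0.12 rad and value of joint selector above 1.25 rad and linear speed of each of bowl_next, bowl_tested below 0.02 m/s); the robot touches nothing.
It fails at once if a loose bystander (elbow, valve, tape roll or tape measure) is pushed more than 30 mm (distance of any of elbow, valve, tape, rule from where it was at the start of the episode above 0.03 m).
It also fails if it takes over 72 s, if anything falls off the work surface, if the arm or the gripper's body presses on something with over 40 N, if the wrist force passes 120 N, or if a joint passes its speed limit or range.

## Robot

A 6-joint arm with a two-finger parallel gripper is mounted at the origin on a cart in front of the work surface, level with it; the furniture and walls round the work are solid. World frame = base frame: x ahead of the robot, y to its left, z up, the work surface at z = 0. Lengths are in m, angles in degrees, forces in N, time in s.
With the tool pointing down it reaches from about 0.3 to 0.75 m from the base axis. Payload 8.5 kg.
Tool frame: the origin (TCP) lies midway between the tips of the shut fingers; the grasp point (between the pads) lies 19 mm behind it; z points along the fingers, y is the direction in which the jaws open and shut (so a half turn about z gives the same grasp; the last joint's range is limited). The gripper opens to 85 mm and grips with 20 to 120 N. Pads are 22 mm wide; open, the fingers measure 114 mm over their backs; the gripper's body (76 mm by 85 mm) begins 54 mm behind the grasp point. The pads swing forward as they close: fully open they stand 13 mm farther back than shut.
Start: joints at [57.45, 21.807, 74.336, -0, 83.858, -12.336], TCP at [0.19, 0.516, 0.231] pointing down, gripper open.
Joint ranges: [-178.18, 178.18], [-50.72, 133.34], [12.68, 142.11], [-81.47, 261.47], [9.98, 163.14], [-165.26, 165.26]. Speed limits (degrees/s): [136.94, 136.94, 180, 180, 180, 180].

## Interface

Orientations are given as a 3x3 rotation matrix whose columns are the frame's x, y, z axes.
In Python, from rig import env, eyes, close_job gives the robot as it stands.
- The arm moves only by the tool jog_arm, never from a script. Its argument "deltas" is one flat list of numbers, 7 for each row, row after row: the shift along the tool's x, y, z in units of 0.75 m (1.0 is 0.75 m), then the turn, a rotation vector about the tool's x, y, z in units of 180 degrees (1.0 is 180 degrees), then the gripper command: -1 is fully open, 1 is shut, values between are in proportion. In form: [dx, dy, dz, ax, ay, az, fingers, dx, dy, dz, ax, ay, az, fingers, ...]. A call has 1 to 12 rows; each row is the pose to reach, as a shift and turn from the pose commanded when the call began, along the tool's axes at that moment, turning the shorter way round; what a row does not reach only later rows make up. A row lasts 1/12 s, in which the tool goes at most 41.7 mm and 7.16 degrees, less where a joint would pass 70% of its speed; a pose out of reach is approached as far as the arm can. A call with a number of a shift or a turn outside -1 to 1 is refused whole. A call with a gripper value outside its range is refused whole. The fingers move at their own pace and stop on an object; "grip_force" is the grip in N (left out, the last holds). Time passes only in rows, so rows that repeat a pose let the fingers close. It gives the time, the measured TCP pose, the force and the opening at its end, in the units of the state.
- env.observe(): the state, without advancing time (a new reading comes with each control period).
- eyes.get_image(name): name is "scene" or "side" or "wrist"; returns the picture (384x512x3 uint8, red, green, blue); there is no depth.
- eyes.camera_params(name): a dict with "intrinsics" (3x3 intrinsics, pixels), "R" (3x3) and "t" (3): a world point X has camera coordinates R X + t; the wrist camera has in their place "mount" (4x4, takes a point from camera to tool coordinates, whose origin is the TCP and whose axes are the flange's). Camera axes: x right, y down, z forward; pixel columns grow to the right and rows downward; lengths in m; the calibration is good to about 2 mm. A picture is of the moment at which its call begins: read the wrist's pose just before it. camera_params takes no time and is no camera call.
- close_job(): hands the job in, once; it reports no verdict.
The state is a dict: "time_s": time; "q": joint angles; "qvel": joint speeds; "joint_efforts": joint torques, N m; "position": TCP position; "tool_rot": TCP orientation; "ft_force": force on the tool from outside, world axes, zero at the start; "wrist_torque": the same for the moment, N m; "grip_width": finger opening in m.
Only numpy, scipy, OpenCV 4.12 (cv2) and the standard library are available. Lean on these libraries where they do the work, as an engineer would, in place of code of your own. Each camera call takes 0.05 s, during which the arm holds its last target.

## Working session

There is one attempt and no reset: what is moved stays moved. The work goes in short steps, Python scripts to look and compute and a tool call to move; the robot and the scene stay as the last step left them, time stands still between calls to the robot, and variables do not carry over. Pictures are saved under pics/ and viewed, and the job is handed in when it is done.

Besides the shell and the picture viewer there is one more tool, called after ">>>" as name(argument=value, ...) on one line, values as JSON. jog_arm: Moves the arm, as the interface text tells. Its arguments: {"type":"object","properties":{"deltas":{"type":"array"},"grip_force":{"type":"number"}},"required":["deltas"]}

```bash
ls; mkdir -p pics
python3 - <<'E'
from rig import env, eyes
import cv2,numpy as np
np.set_printoptions(precision=4,suppress=True)
o=env.observe()
for k,v in o.items(): print(k,np.array(v))
for n in ["scene","side","wrist"]:
    p=eyes.camera_params(n); print(n,p)
    cv2.imwrite(f"pics/{n}0.png",eyes.get_image(n)[:,:,::-1])
E
```

```text
pics
time_s 0.0
q [ 57.4528  21.8409  74.3877  -0.0003  83.8568 -12.3379]
qvel [ 0.1057 -0.0128 -0.153   0.0834 -0.1254 -0.0144]
joint_efforts [  0.0004 -44.8475 -23.1271  -0.0002   0.0048   0.    ]
position [0.1899 0.5159 0.2307]
tool_rot [[-0.9384  0.3454 -0.0008]
 [ 0.3455  0.9384 -0.0013]
 [ 0.0003 -0.0015 -1.    ]]
ft_force [-0.3729  0.3846  0.1029]
wrist_torque [ 0.0125  0.009  -0.037 ]
grip_width 0.0854126119838768
scene {'intrinsics': array([[406.7229,   0.    , 259.2408],
       [  0.    , 406.7229, 191.4923],
       [  0.    ,   0.    ,   1.    ]]), 'R': array([[ 0.6302, -0.7764,  0.0006],
       [-0.5092, -0.4138, -0.7546],
       [ 0.5861,  0.4753, -0.6562]]), 't': array([-0.2824,  0.2902,  1.1867])}
side {'intrinsics': array([[446.2948,   0.    , 252.1139],
       [  0.    , 446.2948, 193.5533],
       [  0.    ,   0.    ,   1.    ]]), 'R': array([[-0.9979, -0.0638,  0.0143],
       [-0.0411,  0.4431, -0.8955],
       [ 0.0508, -0.8942, -0.4448]]), 't': array([0.4862, 0.074 , 1.8101])}
wrist {'intrinsics': array([[264.8142,   0.    , 255.8069],
       [  0.    , 264.8142, 187.5001],
       [  0.    ,   0.    ,   1.    ]]), 'mount': array([[ 0.0004, -0.9447, -0.328 ,  0.0833],
       [ 1.    ,  0.0001,  0.0007, -0.0004],
       [-0.0006, -0.328 ,  0.9447, -0.1415],
       [ 0.    ,  0.    ,  0.    ,  1.    ]])}
```

View pics/scene0.png

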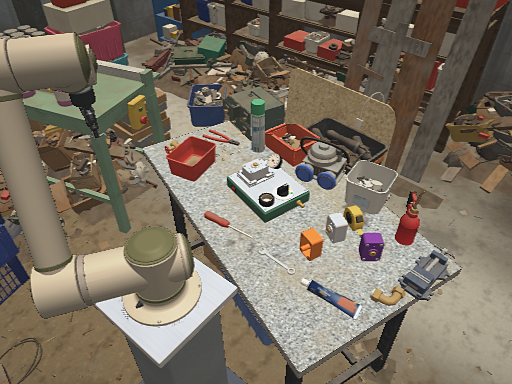

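View pics/side0.png

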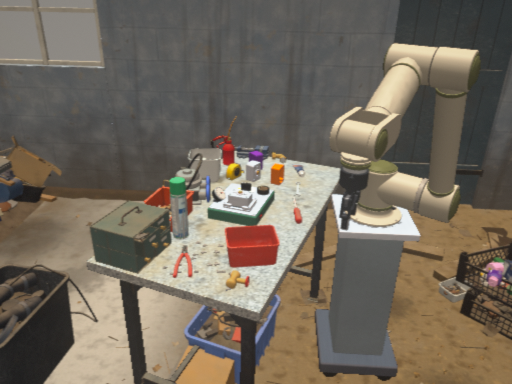

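View pics/wrist0.png

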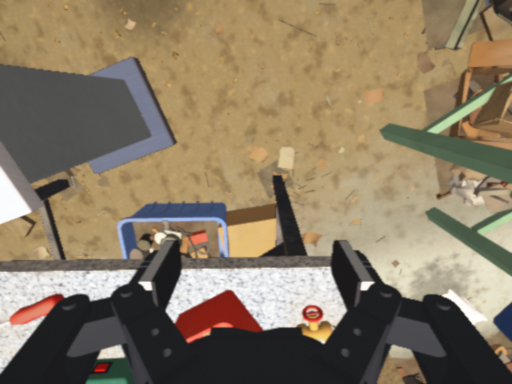

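The scene view shows the tester at (268,190) with the tested bowl at (258,170), and the red bin at (190,157). The bowl candidates are grey (337,227), orange (312,243) and purple (371,246). The yellow rule is at (353,219). In the side view the grey bowl is at (253,170).

Run:
```python
import cv2
a=cv2.imread("pics/scene0.png"); b=cv2.imread("pics/side0.png")
cv2.imwrite("pics/sc1.png",cv2.resize(a[130:270,220:400],None,fx=4.4,fy=4.2,interpolation=cv2.INTER_CUBIC))
cv2.imwrite("pics/si1.png",cv2.resize(b[145:285,195:315],None,fx=4.2,fy=4.2,interpolation=cv2.INTER_CUBIC))
```

```text
(no output)
```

View pics/sc1.png

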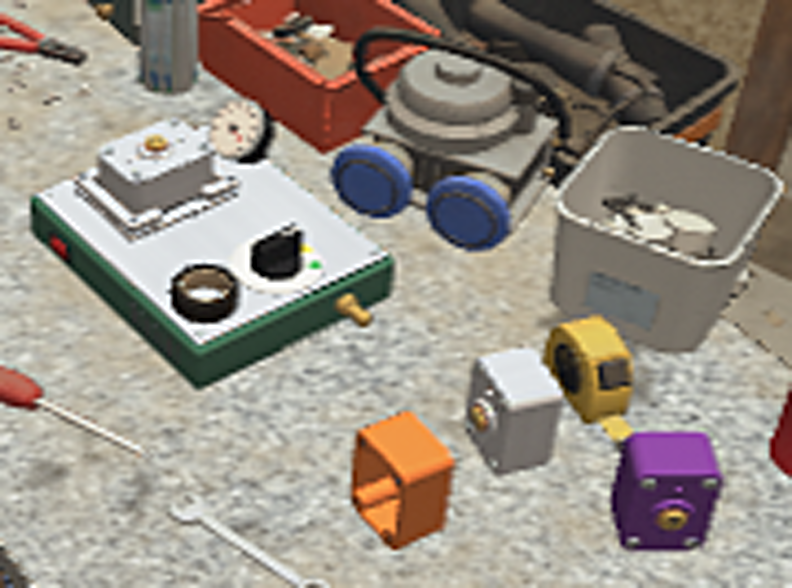

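View pics/si1.png

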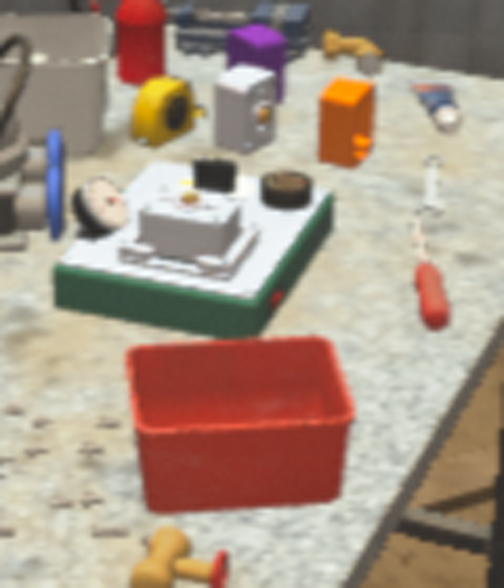

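Candidates for bowl_next in the 4.4x crop: grey cup with its plug at (481,415), orange at (400,480), purple at (670,490). By the description it is the grey one: it stands on end, its plug faces the robot, and the rule is just behind it. Next I triangulate.

```bash
cat > h.py <<'E'
import numpy as np,cv2
from rig import env,eyes
np.set_printoptions(precision=4,suppress=True)
def cam(n,st=None):
    p=eyes.camera_params(n);K=np.array(p['intrinsics'])
    if n!='wrist': return K,np.array(p['R']),np.array(p['t'])
    T=np.eye(4);T[:3,:3]=st['tool_rot'];T[:3,3]=st['position']
    M=np.linalg.inv(T@np.array(p['mount']));return K,M[:3,:3],M[:3,3]
def ray(c,uv):
    K,R,t=c;d=np.linalg.inv(K)@[uv[0],uv[1],1];return -R.T@t,R.T@d
def onz(c,uv,z):
    o,d=ray(c,uv);return o+d*(z-o[2])/d[2]
def tri(l):
    A=np.zeros((3,3));b=np.zeros(3)
    for c,uv in l:
        o,d=ray(c,uv);d=d/np.linalg.norm(d);P=np.eye(3)-np.outer(d,d);A+=P;b+=P@o
    X=np.linalg.solve(A,b)
    return X,[np.round(proj(c,X)-uv,1) for c,uv in l]
def proj(c,X):
    K,R,t=c;x=K@(R@np.asarray(X)+t);return x[:2]/x[2]
def snap(n,name):
    st=env.observe();im=eyes.get_image(n)[:,:,::-1].copy();cv2.imwrite('pics/'+name,im);return im,cam(n,st),st
E
python3 - <<'E'
from h import *
S=cam('scene');D=cam('side')
s=lambda u,v:np.array([220+u/4.4,130+v/4.2]);d=lambda u,v:np.array([195+u/4.2,145+v/4.2])
P={'tplug':((155,143),(190,198)),'nplug':((481,415),(262,114)),'bar':((278,250),(215,162)),'ntop':((515,365),(245,80)),'panelR':((392,265),(170,162)),'panelfront':((200,355),(333,195))}
for k,(a,b) in P.items():
    print(k,*tri([(S,s(*a)),(D,d(*b))]))
print([onz(S,s(*p),.055)for p in((38,200),(200,355),(392,265))])
print('bin side',[onz(D,d(*p),.085)for p in((128,350),(325,338),(352,415),(138,425))])
print('bin scene',[onz(S,p,.085)for p in((166,156),(190,138),(215,148),(190,170))])
print('elbow',onz(S,(388,295),.018),'valve',onz(D,(236,281),.018))
E
```

```text
tplug [0.5302 0.0869 0.1086] [array([-0.3,  0.4]), array([-0.3, -0.3])]
nplug [ 0.4819 -0.2631  0.0416] [array([-0.4,  0.5]), array([-0.3, -0.3])]
bar [ 0.5152 -0.054   0.0772] [array([ 0.3, -0.4]), array([0.3, 0.3])]
ntop [ 0.5039 -0.2708  0.0802] [array([-1.1,  1.2]), array([-0.8, -0.8])]
panelR [ 0.5722 -0.1198  0.0501] [array([-1.2,  1.4]), array([-1.1, -1. ])]
panelfront [ 0.4008 -0.0631  0.0444] [array([-0.5,  0.5]), array([-0.4, -0.3])]
[array([0.4618, 0.156 , 0.055 ]), array([ 0.395 , -0.0696,  0.055 ]), array([ 0.5763, -0.1218,  0.055 ])]
bin side [array([0.5583, 0.3226, 0.085 ]), array([0.4002, 0.2896, 0.085 ]), array([0.3769, 0.4034, 0.085 ]), array([0.5379, 0.4312, 0.085 ])]
bin scene [array([0.3817, 0.4026, 0.085 ]), array([0.5246, 0.4215, 0.085 ]), array([0.5374, 0.2947, 0.085 ]), array([0.3792, 0.2688, 0.085 ])]
elbow [ 0.3882 -0.5197  0.018 ] valve [0.5037 0.5191 0.018 ]
```

```bash
cat >> h.py <<'E'
from scipy.spatial.transform import Rotation as Ro
def Rdown(yaw,pitch=0): # tool y horizontal at world angle yaw(deg); tool z down; pitch: turn about tool y
    y=np.radians(yaw);Y=np.array([np.cos(y),np.sin(y),0]);Z=np.array([0,0,-1.]);X=np.cross(Y,Z)
    return np.c_[X,Y,Z]@Ro.from_euler('y',pitch,degrees=True).as_matrix()
def delta(pos,R,st=None):
    st=st or env.observe();Rt=np.array(st['tool_rot']);d=Rt.T@(np.array(pos)-st['position'])/.75
    rv=Ro.from_matrix(Rt.T@R).as_rotvec()/np.pi
    n=max(np.linalg.norm(d)*.75/.0417,np.linalg.norm(rv)*180/7.16)
    print('delta',np.round(d,4),np.round(rv,4),'rows>=%.1f'%n)
E
python3 - <<'E'
from h import *
delta([.515,.075,.27],Rdown(74))
E
```

```text
delta [-0.6099 -0.402  -0.0519] [-0.0003 -0.0001 -0.0234] rows>=13.2
```

>>> jog_arm(deltas=[-0.61, -0.402, -0.052, 0, 0, -0.0234, -1, -0.61, -0.402, -0.052, 0, 0, -0.0234, -1, -0.61, -0.402, -0.052, 0, 0, -0.0234, -1, -0.61, -0.402, -0.052, 0, 0, -0.0234, -1, -0.61, -0.402, -0.052, 0, 0, -0.0234, -1, -0.61, -0.402, -0.052, 0, 0, -0.0234, -1, -0.61, -0.402, -0.052, 0, 0, -0.0234, -1, -0.61, -0.402, -0.052, 0, 0, -0.0234, -1, -0.61, -0.402, -0.052, 0, 0, -0.0234, -1, -0.61, -0.402, -0.052, 0, 0, -0.0234, -1, -0.61, -0.402, -0.052, 0, 0, -0.0234, -1, -0.61, -0.402, -0.052, 0, 0, -0.0234, -1])

```text
time_s: 1.15
position: [0.4867, 0.1127, 0.2669]
tool_rot: [[-0.961, 0.276, -0.0], [0.276, 0.961, 0.0], [0.0, 0.0, -1.0]]
ft_force: [1.1, 0.9, 0.4]
grip_width: 0.0855
```

Run:
```python
from h import *
delta([.49,.085,.27],Rdown(74))
im,c,st=snap('wrist','w1.png'); print(st['q'],st['position'])
```

```text
delta [-0.0144 -0.0343 -0.0041] [ 0.     -0.0001 -0.0001] rows>=0.7
[ -0.5667  15.2869  78.1382   0.0043  86.586  -74.5534] [0.4867 0.1127 0.2669]
```

View pics/w1.png

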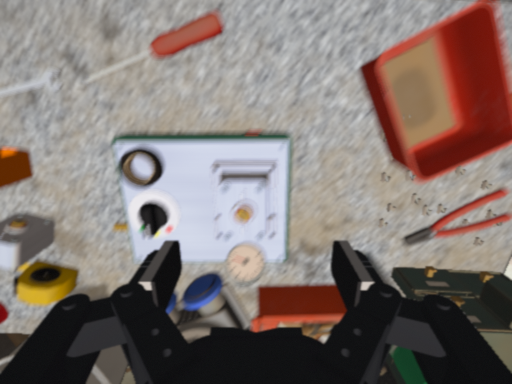

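The picture shows the tester at (115-290,135-262), the tested bowl's plug at (243,214), the selector at (153,215), the tape at (141,167), the bin at (430,95), the grey bowl at (25,240) and the rule at (47,283). Next I take a second wrist view for parallax.

>>> jog_arm(deltas=[0, -0.06, 0, 0, 0, 0, -1, 0, -0.12, 0, 0, 0, 0, -1, 0, -0.16, 0, 0, 0, 0, -1, 0, -0.16, 0, 0, 0, 0, -1, 0, -0.16, 0, 0, 0, 0, -1, 0, -0.16, 0, 0, 0, 0, -1])

```text
time_s: 1.7
position: [0.4529, -0.0004, 0.2668]
tool_rot: [[-0.961, 0.276, -0.0], [0.276, 0.961, 0.0], [0.0, 0.0, -1.0]]
ft_force: [-0.3, 0.0, -1.0]
grip_width: 0.0851
```

Run:
```python
from h import *
im,c,st=snap('wrist','w2.png'); print(st['q'],st['position'],st['qvel'])
import pickle;pickle.dump((c,st),open('w2.pkl','wb'))
cv2.imwrite('pics/w2b.png',cv2.resize(im[110:310,160:400],None,fx=3,fy=3,interpolation=cv2.INTER_CUBIC))
```

```text
[-15.0997  10.4353  84.7064   0.0173  84.8661 -89.0751] [ 0.4529 -0.0004  0.2668] [ 1.6607  0.3853 -0.337  -0.0705  0.0638 -0.0517]
```

View pics/w2.png

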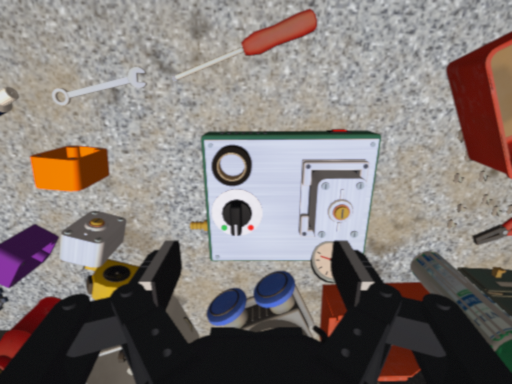

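View pics/w2b.png

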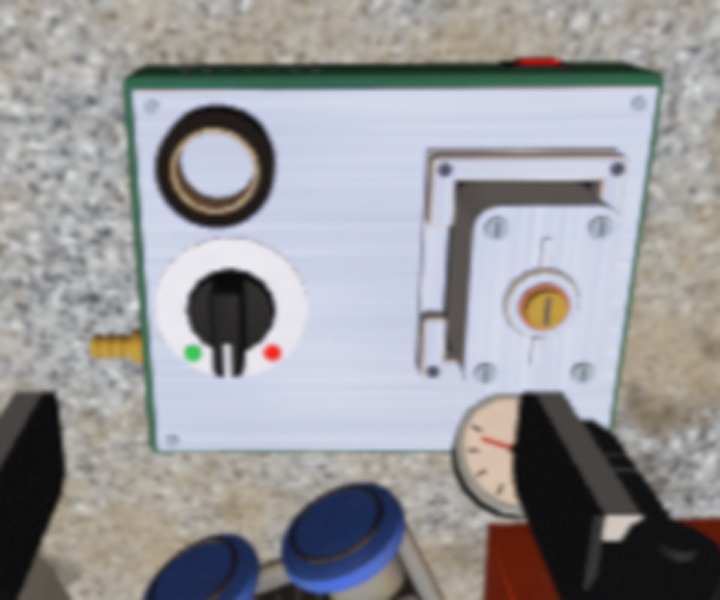

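Run:
```python
from h import *
import pickle
c,st=pickle.load(open('w2.pkl','rb'))
f=lambda u,v:np.array([160+u/3,110+v/3])
cor=[onz(c,f(*p),.055) for p in((133,90),(659,87),(612,450),(155,450))]
print(cor); C=np.mean(cor,0);print('centre',C)
for i in range(4):
    d=cor[(i+1)%4]-cor[i];print(np.linalg.norm(d),np.degrees(np.arctan2(d[1],d[0])))
scr=[onz(c,f(*p),.105) for p in((497,228),(599,228),(581,371),(485,371))];print('bowl top c',np.mean(scr,0))
print([ (np.linalg.norm(scr[(i+1)%4]-scr[i]),np.degrees(np.arctan2(*(scr[(i+1)%4]-scr[i])[[1,0]]))) for i in range(4)])
print('plug',onz(c,f(545,305),.114))
r=[onz(c,f(*p),.073) for p in((445,170),(617,170),(433,372))];print('rail c',(r[1]+r[2])/2, [np.linalg.norm(r[0]-r[1]),np.linalg.norm(r[0]-r[2])])
print('bar',onz(c,f(230,278),.086),onz(c,f(228,375),.086),onz(c,f(222,372),.064))
print('disc',[onz(c,f(*p),.064) for p in ((155,308),(307,308),(230,238),(231,378))])
print('next plug',onz(c,(97,222),.042),onz(c,(94,236),.084))
st1=dict(position=[0.4867,.1127,.2669],tool_rot=st['tool_rot']);c1=cam('wrist',st1)
for a,b in (((243,214),f(545,305)),((289,135),f(659,87))): print(tri([(c1,a),(c,b),]))
S=cam('scene');D=cam('side')
print(tri([(S,(255.2,164)),(D,(240.2,192.1)),(c,f(545,305))]))
print(tri([(S,(329.3,228.8)),(D,(257.4,172.1)),(c,(96.5,222.5))]))
```

```text
[array([ 0.4076, -0.0588,  0.055 ]), array([0.4706, 0.1655, 0.055 ]), array([0.6525, 0.1179, 0.055 ]), array([ 0.5868, -0.1107,  0.055 ])]
centre [0.5294 0.0285 0.055 ]
0.23297923027631334 74.31153323986551
0.18808540789375552 -14.670567107031603
0.23780952772823086 -106.04191516059835
0.1865946327653856 163.85570394782258
bowl top c [0.5325 0.0862 0.105 ]
[(np.float64(0.041170684276498025), np.float64(73.97630951610604)), (np.float64(0.06502116236802853), np.float64(-15.462652673504895)), (np.float64(0.041326289847823446), np.float64(-106.03499844810432)), (np.float64(0.06501166891233512), np.float64(164.4002872916649))]
plug [0.5297 0.0859 0.114 ]
rail c [0.534  0.0867 0.073 ] [np.float64(0.07485141781543347), np.float64(0.09905768497683909)]
bar [ 0.4937 -0.0385  0.086 ] [ 0.5392 -0.0537  0.086 ] [ 0.5482 -0.0612  0.064 ]
disc [array([ 0.5068, -0.0814,  0.064 ]), array([ 0.5267, -0.0121,  0.064 ]), array([ 0.483 , -0.0367,  0.064 ]), array([ 0.5526, -0.058 ,  0.064 ])]
next plug [ 0.4816 -0.2621  0.042 ] [ 0.4875 -0.2435  0.084 ]
(array([0.5289, 0.0844, 0.1195]), [array([-0. , -1.7]), array([0.1, 1.6])])
(array([0.4665, 0.1629, 0.0627]), [array([-0.1,  1.5]), array([ 0.2, -1.5])])
(array([0.5309, 0.087 , 0.109 ]), [array([-0.2,  0.2]), array([-0.5, -0.4]), array([-0.2, -1. ])])
(array([ 0.4819, -0.2631,  0.0419]), [array([-0.4,  0.4]), array([-0.3, -0.3]), array([ 0. , -0.2])])
```

Run:
```python
from h import *
delta([.5315,.0865,.17],Rdown(74.2))
delta([.5315,.0865,.067],Rdown(74.2))
```

```text
delta [-0.0689  0.1396  0.129 ] [ 0.0001 -0.0001 -0.0009] rows>=3.6
delta [-0.069   0.1395  0.2664] [ 0.0001 -0.0001 -0.0009] rows>=5.5
```

>>> jog_arm(deltas=[-0.069, 0.14, 0.129, 0, 0, -0.001, -1, -0.069, 0.14, 0.129, 0, 0, -0.001, -1, -0.069, 0.14, 0.129, 0, 0, -0.001, -1, -0.069, 0.14, 0.129, 0, 0, -0.001, -1, -0.069, 0.14, 0.129, 0, 0, -0.001, -1, -0.069, 0.14, 0.17, 0, 0, -0.001, -1, -0.069, 0.14, 0.21, 0, 0, -0.001, -1, -0.069, 0.14, 0.24, 0, 0, -0.001, -1, -0.069, 0.14, 0.266, 0, 0, -0.001, -1, -0.069, 0.14, 0.266, 0, 0, -0.001, -1], grip_force=50)

```text
time_s: 2.58
position: [0.5297, 0.0869, 0.0645]
tool_rot: [[-0.963, 0.271, -0.006], [0.271, 0.963, 0.0], [0.006, -0.001, -1.0]]
ft_force: [-0.1, 0.0, 0.3]
grip_width: 0.0855
```

Run:
```python
from h import *
im,c,st=snap('wrist','w3.png'); print(st['q'],st['position'],st['ft_force'])
```

```text
[ -3.3257  31.0443  89.8001  -0.0018  59.5025 -77.5923] [0.5297 0.0869 0.0645] [-0.1169  0.0202  0.2942]
```

View pics/w3.png

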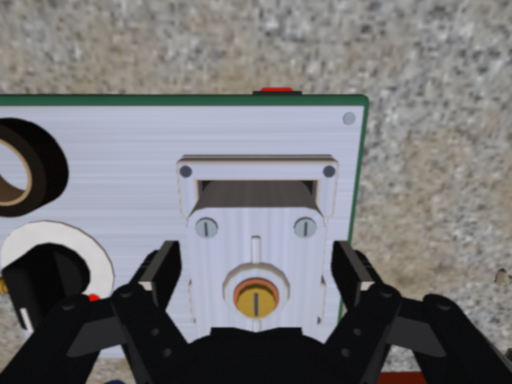

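The bowl sits midway between the fingers, with its plug at (256,297). I close the fingers and then lift.

>>> jog_arm(deltas=[0, 0, 0, 0, 0, 0, 1, 0, 0, 0, 0, 0, 0, 1, 0, 0, 0, 0, 0, 0, 1, 0, 0, 0, 0, 0, 0, 1, 0, 0, 0, 0, 0, 0, 1, 0, 0, 0, 0, 0, 0, 1], grip_force=50)

```text
time_s: 3.13
position: [0.5325, 0.0862, 0.0692]
tool_rot: [[-0.962, 0.272, 0.004], [0.272, 0.962, -0.0], [-0.003, 0.001, -1.0]]
ft_force: [-0.7, 0.8, 7.0]
grip_width: 0.0594
```

>>> jog_arm(deltas=[0, 0, -0.04, 0, 0, 0, 1, 0, 0, -0.08, 0, 0, 0, 1, 0, 0, -0.13, 0, 0, 0, 1, 0, 0, -0.18, 0, 0, 0, 1, 0, 0, -0.18, 0, 0, 0, 1])

```text
time_s: 3.55
position: [0.5341, 0.086, 0.2103]
tool_rot: [[-0.962, 0.272, 0.014], [0.272, 0.962, -0.001], [-0.014, 0.003, -1.0]]
ft_force: [0.5, -0.5, -0.2]
grip_width: 0.0595
```

Run:
```python
from h import *
delta([.463,.355,.2],Rdown(10))
```

```text
delta [0.1891 0.3192 0.0122] [0.0033 0.0034 0.3566] rows>=9.0
```

>>> jog_arm(deltas=[0.189, 0.319, 0.012, 0.0033, 0.0034, 0.3566, 1, 0.189, 0.319, 0.012, 0.0033, 0.0034, 0.3566, 1, 0.189, 0.319, 0.012, 0.0033, 0.0034, 0.3566, 1, 0.189, 0.319, 0.012, 0.0033, 0.0034, 0.3566, 1, 0.189, 0.319, 0.012, 0.0033, 0.0034, 0.3566, 1, 0.189, 0.319, 0.012, 0.0033, 0.0034, 0.3566, 1, 0.189, 0.319, 0.012, 0.0033, 0.0034, 0.3566, 1, 0.189, 0.319, 0.012, 0.0033, 0.0034, 0.3566, 1, 0.189, 0.319, 0.012, 0.0033, 0.0034, 0.3566, 1, 0.189, 0.319, 0.012, 0.0033, 0.0034, 0.3566, 1, 0.189, 0.319, 0.012, 0.0033, 0.0034, 0.3566, 1])

```text
time_s: 4.47
position: [0.4601, 0.3552, 0.1934]
tool_rot: [[-0.172, 0.985, -0.014], [0.985, 0.172, 0.001], [0.003, -0.014, -1.0]]
ft_force: [0.2, 0.8, -2.0]
grip_width: 0.0591
```

Run:
```python
from h import *
im,c,st=snap('wrist','w4.png'); print(st['q'],st['position'],st['tool_rot'],st['grip_width'])
snap('scene','sc4.png')
```

```text
[25.8251 26.8409 72.4862  0.4012 81.3749 15.8751] [0.4601 0.3552 0.1934] [[-0.1717  0.9851 -0.014 ]
 [ 0.9851  0.1717  0.0009]
 [ 0.0033 -0.0137 -0.9999]] 0.05911986407815725
```

View pics/w4.png

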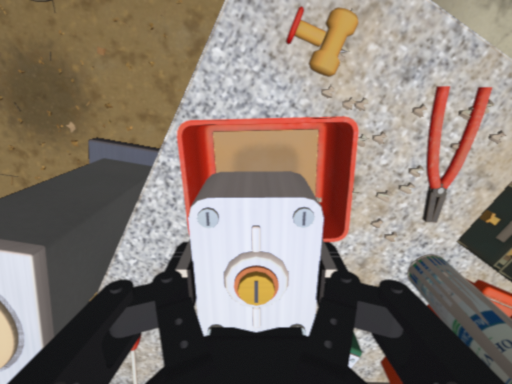

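View pics/sc4.png

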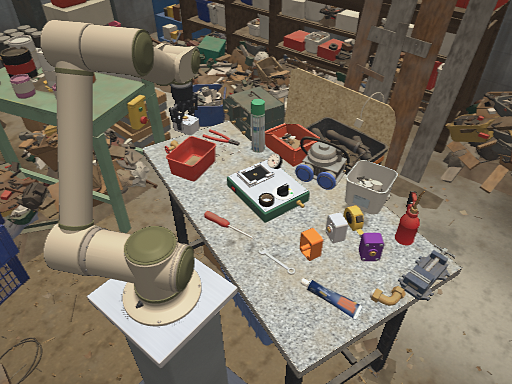

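The bowl is held, and the bin rim shows corners at (181,124), (356,120) and (349,238). The scene view confirms the pocket is empty.

Run:
```python
from h import *
st=env.observe();c=cam('wrist',st)
p=[onz(c,u,.085) for u in((180,124),(357,119),(349,240))];print(p)
for a,b in((0,1),(1,2)):
    d=p[b]-p[a];print(np.linalg.norm(d),np.degrees(np.arctan2(d[1],d[0])))
C=(p[0]+p[2])/2;print(C)
f=[onz(c,u,.009) for u in((214,130),(318,128))];print(f)
fc=(f[0]+f[1])/2; print(fc)
delta([C[0],C[1],.035],Rdown(10))
```

```text
[array([0.3804, 0.4006, 0.085 ]), array([0.5397, 0.4338, 0.085 ]), array([0.5687, 0.3118, 0.085 ])]
0.16274002272293653 11.799271775071256
0.12547285831925306 -76.66443347874049
[0.4745 0.3562 0.085 ]
[array([0.4011, 0.3897, 0.009 ]), array([0.5245, 0.4144, 0.009 ])]
[0.4628 0.4021 0.009 ]
delta [-0.0022  0.0218  0.211 ] [-0.0043 -0.0011  0.0008] rows>=3.8
```

Run:
```python
from h import *
delta([.472,.354,.19],Rdown(12))
delta([.472,.354,.033],Rdown(12))
```

```text
delta [-0.0037  0.0152  0.0044] [-0.0043 -0.0012 -0.0104] rows>=0.3
delta [-0.0044  0.018   0.2137] [-0.0043 -0.0012 -0.0104] rows>=3.9
```

>>> jog_arm(deltas=[-0.004, 0.016, 0.004, -0.004, -0.001, -0.01, 1, -0.004, 0.016, 0.004, -0.004, -0.001, -0.01, 1, -0.004, 0.017, 0.05, -0.004, -0.001, -0.01, 1, -0.004, 0.017, 0.1, -0.004, -0.001, -0.01, 1, -0.004, 0.017, 0.15, -0.004, -0.001, -0.01, 1, -0.004, 0.018, 0.19, -0.004, -0.001, -0.01, 1, -0.004, 0.018, 0.213, -0.004, -0.001, -0.01, 1, -0.004, 0.018, 0.213, -0.004, -0.001, -0.01, 1, -0.004, 0.018, 0.213, -0.004, -0.001, -0.01, 1])

```text
time_s: 5.32
position: [0.4719, 0.3542, 0.0335]
tool_rot: [[-0.205, 0.979, -0.002], [0.979, 0.205, -0.0], [0.0, -0.002, -1.0]]
ft_force: [-0.2, 0.6, -0.6]
grip_width: 0.0595
```

>>> jog_arm(deltas=[0, 0, 0, 0, 0, 0, -0.8, 0, 0, 0, 0, 0, 0, -0.8, 0, 0, 0, 0, 0, 0, -0.8, 0, 0, -0.02, 0, 0, 0, -0.8, 0, 0, -0.06, 0, 0, 0, -0.8, 0, 0, -0.11, 0, 0, 0, -0.8, 0, 0, -0.16, 0, 0, 0, -0.8, 0, 0, -0.21, 0, 0, 0, -0.8, 0, 0, -0.26, 0, 0, 0, -0.8, 0, 0, -0.29, 0, 0, 0, -0.8])

```text
time_s: 6.15
position: [0.4726, 0.3546, 0.2566]
tool_rot: [[-0.205, 0.979, 0.006], [0.979, 0.205, 0.003], [0.002, 0.006, -1.0]]
ft_force: [0.4, 0.5, -0.3]
grip_width: 0.0768
```

Run:
```python
from h import *
im,c,st=snap('wrist','w5.png'); print(st['q'],st['position'],st['grip_width'])
```

```text
[25.3918 24.9473 65.0507  0.0401 89.6329 13.5882] [0.4726 0.3546 0.2566] 0.07675162057340718
```

View pics/w5.png

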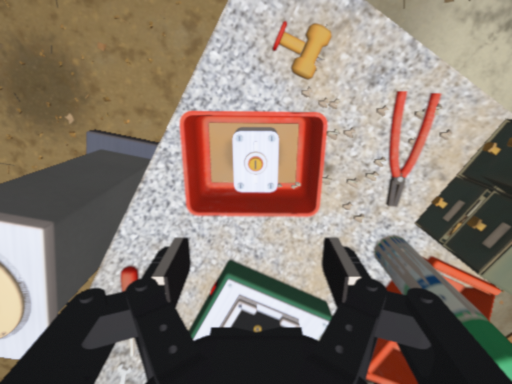

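The tested bowl lies rim down in the bin, plug at (256,163). Now I check what tilts are feasible by fitting a simple arm model to the logged joints and poses.

Run:
```python
from h import *
D=[([57.4528,21.8409,74.3877,83.8568],[.1899,.5159,.2307]),([-.5667,15.2869,78.1382,86.586],[.4867,.1127,.2669]),([-15.0997,10.4353,84.7064,84.8661],[.4529,-.0004,.2668]),([-3.3257,31.0443,89.8001,59.5025],[.5297,.0869,.0645]),([25.8251,26.8409,72.4862,81.3749],[.4601,.3552,.1934]),([25.3918,24.9473,65.0507,89.6329],[.4726,.3546,.2566])]
A=[];b=[]
for q,p in D:
    q=np.radians(q);c,s=np.cos(q[0]),np.sin(q[0]);r=c*p[0]+s*p[1];l=-s*p[0]+c*p[1];z=p[2];t=q[1]+q[2];u=t+q[3]
    print('r,l,z',r,l,z)
    # unknown a1, L2, L3, h, L6 (+perp offset e)
    A.append([1,np.sin(q[1]),np.sin(t),0]);b.append(r);A.append([0,np.cos(q[1]),np.cos(t),1]);b.append(z)
x,res,rk,sv=np.linalg.lstsq(np.array(A),np.array(b),rcond=None);print(x,res,sv)
```

```text
r,l,z 0.5370422491594142 0.11747528513605582 0.2307
r,l,z 0.4855615210310229 0.11750825202529207 0.2669
r,l,z 0.437367372055465 0.11759401286331077 0.2668
r,l,z 0.5237667022718178 0.11748251610901517 0.0645
r,l,z 0.5688830679250807 0.11929419528270443 0.1934
r,l,z 0.5789998200852239 0.1176908167244938 0.2566
[ 0.0128  0.4434  0.356  -0.1403] [0.0014] [3.637  3.2611 0.305  0.2107]
```

Run:
```python
from h import *
D=[([57.4528,21.8409,74.3877,83.8568],[.1899,.5159,.2307]),([-.5667,15.2869,78.1382,86.586],[.4867,.1127,.2669]),([-15.0997,10.4353,84.7064,84.8661],[.4529,-.0004,.2668]),([-3.3257,31.0443,89.8001,59.5025],[.5297,.0869,.0645]),([25.8251,26.8409,72.4862,81.3749],[.4601,.3552,.1934]),([25.3918,24.9473,65.0507,89.6329],[.4726,.3546,.2566])]
for mode in range(3):
  A=[];b=[]
  for q,p in D:
    q=np.radians(q);c,s=np.cos(q[0]),np.sin(q[0]);r=c*p[0]+s*p[1];z=p[2];t=q[1]+q[2];u=t+q[3]
    R1=[np.sin(q[1]),np.sin(t),0];R2=[np.cos(q[1]),np.cos(t),1]
    if mode>=1:R1+=[-np.cos(t)];R2+=[np.sin(t)]
    if mode>=2:R1+=[np.sin(u),-np.cos(u)];R2+=[np.cos(u),np.sin(u)]
    A+=[R1,R2];b+=[r,z]
  A=np.array(A);x=np.linalg.lstsq(A,np.array(b),rcond=None)[0];print(x,np.round(A@x-b,4),np.linalg.svd(A)[1])
```

```text
[ 0.4506  0.3661 -0.1454] [-0.0055  0.0024 -0.0013  0.0005  0.0089 -0.0019  0.0229 -0.0115 -0.0042
  0.0039 -0.0228  0.0066] [3.3977 2.5307 0.2262]
[ 0.5358  0.3514 -0.1222 -0.107 ] [-0.     -0.0001  0.     -0.0001  0.     -0.0001 -0.0007  0.0003  0.0024
 -0.0001 -0.0017  0.    ] [4.177  2.5331 0.3051 0.2083]
[ 0.5373  0.3508  0.1252 -0.1032  0.2526 -0.    ] [-0. -0.  0.  0.  0.  0.  0.  0.  0. -0.  0.  0.] [4.8387 3.512  0.3501 0.301  0.2004 0.0085]
```

Run:
```python
from h import *
delta([.45,-.24,.26],Rdown(80))
im=cv2.imread('pics/w2.png');cv2.imwrite('pics/w2c.png',cv2.resize(im[190:320,0:180],None,fx=4,fy=4,interpolation=cv2.INTER_CUBIC))
```

```text
delta [-0.7702 -0.1931 -0.0052] [ 0.0039  0.0012 -0.3788] rows>=14.3
```

View pics/w2c.png

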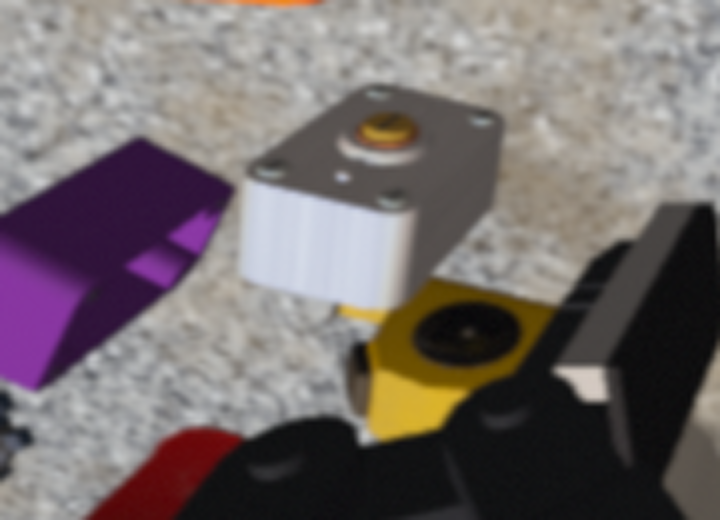

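>>> jog_arm(deltas=[-0.77, -0.193, -0.005, 0.004, 0.001, -0.379, -1, -0.77, -0.193, -0.005, 0.004, 0.001, -0.379, -1, -0.77, -0.193, -0.005, 0.004, 0.001, -0.379, -1, -0.77, -0.193, -0.005, 0.004, 0.001, -0.379, -1, -0.77, -0.193, -0.005, 0.004, 0.001, -0.379, -1, -0.77, -0.193, -0.005, 0.004, 0.001, -0.379, -1, -0.77, -0.193, -0.005, 0.004, 0.001, -0.379, -1, -0.77, -0.193, -0.005, 0.004, 0.001, -0.379, -1, -0.77, -0.193, -0.005, 0.004, 0.001, -0.379, -1, -0.77, -0.193, -0.005, 0.004, 0.001, -0.379, -1, -0.77, -0.193, -0.005, 0.004, 0.001, -0.379, -1, -0.77, -0.193, -0.005, 0.004, 0.001, -0.379, -1])

```text
time_s: 7.2
position: [0.4545, -0.0992, 0.2546]
tool_rot: [[-0.986, 0.168, -0.01], [0.168, 0.986, -0.007], [0.009, -0.009, -1.0]]
ft_force: [1.4, 0.2, 0.0]
grip_width: 0.0856
```

Run:
```python
from h import *
delta([.45,-.24,.26],Rdown(80))
```

```text
delta [-0.0256 -0.1861 -0.0059] [-0.0027 -0.0027  0.0017] rows>=3.4
```

>>> jog_arm(deltas=[-0.026, -0.186, -0.006, -0.003, -0.003, 0, -1, -0.026, -0.186, -0.006, -0.003, -0.003, 0, -1, -0.026, -0.186, -0.006, -0.003, -0.003, 0, -1, -0.026, -0.186, -0.006, -0.003, -0.003, 0, -1, -0.026, -0.186, -0.006, -0.003, -0.003, 0, -1, -0.026, -0.186, -0.006, -0.003, -0.003, 0, -1, -0.026, -0.186, -0.006, -0.003, -0.003, 0, -1])

```text
time_s: 7.78
position: [0.4501, -0.2374, 0.2595]
tool_rot: [[-0.985, 0.173, -0.0], [0.173, 0.985, 0.001], [0.0, 0.001, -1.0]]
ft_force: [0.3, 0.4, -0.8]
grip_width: 0.0854
```

Run:
```python
from h import *
im,c,st=snap('wrist','w6.png'); print(st['q'],st['position'],st['qvel'])
import pickle;pickle.dump((c,st),open('w6.pkl','wb'))
cv2.imwrite('pics/w6b.png',cv2.resize(im[120:300,130:400],None,fx=2.9,fy=2.9,interpolation=cv2.INTER_CUBIC))
```

```text
[ -41.1857   16.5301   77.5993    0.0544   85.9306 -121.2377] [ 0.4501 -0.2374  0.2595] [ 0.9699 -0.2543  0.2841 -0.1048  0.0289 -0.2117]
```

View pics/w6.png

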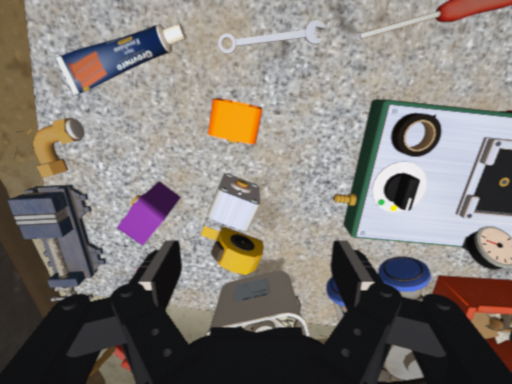

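View pics/w6b.png

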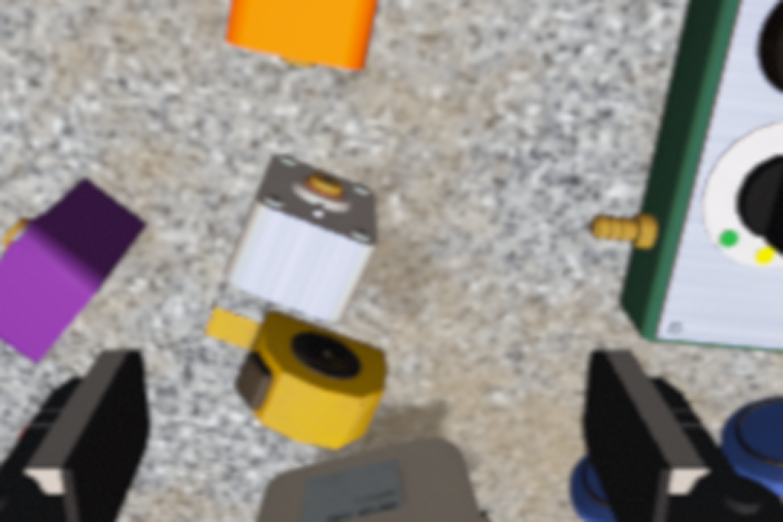

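The grey bowl's top end face has corners at about (220,190), (260,203), (248,231) and (210,218). Its plug is at (242,183) and the rule's near edge at about (222,232). The tester's brass nipple is at (342,199).

Run:
```python
from h import *
import pickle
c,st=pickle.load(open('w6.pkl','rb'))
f=lambda u,v:np.array([130+u/2.9,120+v/2.9])
p=[onz(c,f(*u),.084) for u in((262,203),(376,241),(342,322),(231,283))];print(p)
for i in range(4):
    d=p[(i+1)%4]-p[i];print(np.linalg.norm(d),np.degrees(np.arctan2(d[1],d[0])))
print('c',np.mean(p,0),'plug',onz(c,f(325,183),.042))
c2,_=pickle.load(open('w2.pkl','rb'))
print('tri plug',tri([(c,f(325,183)),(c2,(96.5,222)),(cam('scene'),(329.3,228.8)),(cam('side'),(257.4,172.1))]))
print('tri corner',tri([(c,f(262,203)),(c2,(61,234.5))]),tri([(c,f(376,241)),(c2,(103,242.5))]),tri([(c,f(342,322)),(c2,(101.5,267))]))
r=[onz(c,f(*u),.066) for u in((265,312),(385,355),(338,448))];print('rule',r)
print('purple',[onz(c,f(*u),.084) for u in((88,180),(145,225),(40,360))],'orange',[onz(c,f(*u),.08) for u in((228,42),(362,70))])
```

```text
[array([ 0.4718, -0.2871,  0.084 ]), array([ 0.4982, -0.2409,  0.084 ]), array([ 0.5355, -0.2633,  0.084 ]), array([ 0.5071, -0.3093,  0.084 ])]
0.05320787734938204 60.25166032354493
0.04343232678608527 -30.929470539839986
0.05410029654910532 -121.58351500193889
0.041727701509122764 147.83438075797756
c [ 0.5032 -0.2752  0.084 ] plug [ 0.4807 -0.2627  0.042 ]
tri plug (array([ 0.4814, -0.263 ,  0.0418]), [array([-0.1,  0.4]), array([-0., -0.]), array([-0.5,  0.5]), array([-0.2, -0.3])])
tri corner (array([ 0.4728, -0.2875,  0.0824]), [array([0.1, 0.4]), array([-0.1, -0.3])]) (array([ 0.502 , -0.2413,  0.0772]), [array([0.1, 0.7]), array([-0.1, -0.6])]) (array([ 0.5406, -0.2644,  0.075 ]), [array([0. , 0.2]), array([-0. , -0.2])])
rule [array([ 0.5331, -0.3015,  0.066 ]), array([ 0.5668, -0.2478,  0.066 ]), array([ 0.6171, -0.281 ,  0.066 ])]
purple [array([ 0.4484, -0.3591,  0.084 ]), array([ 0.473 , -0.3403,  0.084 ]), array([ 0.5305, -0.4072,  0.084 ])] orange [array([ 0.4016, -0.2865,  0.08  ]), array([ 0.4226, -0.2339,  0.08  ])]
```

```bash
cat > kin.py <<'E'
from h import *
from scipy.optimize import least_squares
L2,L3,H,E,L6,LAT=.5373,.3508,.1252,-.1032,.2526,.1175
lo=np.array([-178.18,-50.72,12.68,-81.47,9.98,-165.26]);hi=np.array([178.18,133.34,142.11,261.47,163.14,165.26])
def fk(q):
    q=np.radians(q);t=q[1]+q[2]
    R=Ro.from_euler('z',q[0]).as_matrix()
    r=L2*np.sin(q[1])+L3*np.sin(t)-E*np.cos(t);z=H+L2*np.cos(q[1])+L3*np.cos(t)+E*np.sin(t)
    F=(Ro.from_euler('z',q[0])*Ro.from_euler('y',t)*Ro.from_euler('z',q[3])*Ro.from_euler('y',q[4])*Ro.from_euler('z',q[5]+np.pi/2*SG)).as_matrix()
    return R@[r,LAT,z]+L6*F[:,2],F
SG=-1
def ik(p,R,q0):
    f=lambda q:np.r_[(fk(q)[0]-p)*10,(Ro.from_matrix(fk(q)[1].T@R)).as_rotvec()]
    s=least_squares(f,np.clip(q0,lo+.1,hi-.1),bounds=(lo,hi));return s.x,s.cost
def Rtilt(heading,below,camup=True): # tool z points at heading(deg), 'below' deg under horizontal
    a=np.radians(heading);b=np.radians(below);h=np.array([np.cos(a),np.sin(a),0]);u=np.array([0,0,1.])
    z=h*np.cos(b)-u*np.sin(b);x=h*np.sin(b)+u*np.cos(b)
    if not camup:x=-x
    return np.c_[x,np.cross(z,x),z]
E
python3 - <<'E'
import kin
from kin import *
q=[-41.1857,16.5301,77.5993,.0544,85.9306,-121.2377]
for s in(-1,1):
    kin.SG=s;print(s,fk(q)); 
st=env.observe();print(st['position'],st['tool_rot'])
E
```

```text
-1 (array([ 0.4501, -0.2374,  0.2595]), array([[ 0.985 , -0.1728, -0.0002],
       [-0.1728, -0.985 ,  0.0014],
       [-0.0004, -0.0014, -1.    ]]))
1 (array([ 0.4501, -0.2374,  0.2595]), array([[-0.985 ,  0.1728, -0.0002],
       [ 0.1728,  0.985 ,  0.0014],
       [ 0.0004,  0.0014, -1.    ]]))
[ 0.4502 -0.2371  0.2595] [[-0.9851  0.1721 -0.0002]
 [ 0.1721  0.9851  0.0013]
 [ 0.0004  0.0012 -1.    ]]
```

```bash
sed -i 's/^SG=-1/SG=1/' kin.py
python3 - <<'E'
from kin import *
hd=-30.7;C=np.array([.504,-.276,.0]);h=np.array([np.cos(np.radians(hd)),np.sin(np.radians(hd)),0])
for th in (52,57):
  for up in (True,False):
    R=Rtilt(hd,th,up);P=C-.004*h+[0,0,.044];T=P+.0275*R[:,2]
    q,c=ik(T,R,[-45,10,115,0,60,60 if up else -120]);q1,c1=ik(T-.12*R[:,2],R,q);print('grasp',th,up,T,q,c,q1,c1)
  N=np.array([.5315,.0865,.063])
  for up in (False,True):
    R=Rtilt(-15.8,90-th,up);P=N+[0,0,.025];T=P+.0275*R[:,2]
    q,c=ik(T,R,[0,0,120,0,60,-80 if not up else 100]);q1,c1=ik(T+[0,0,.08],R,q);print('place',th,up,T,q,c,q1,c1)
E
```

```text
grasp 52 True [ 0.5151 -0.2826  0.0223] [-44.3644  34.4258 111.734  112.3814   9.98   -33.4641] 0.00014752804224218787 [-46.6415  17.721  117.2907  50.6983  12.6221  27.3052] 2.091836394976701e-22
grasp 52 False [ 0.5151 -0.2826  0.0223] [ -44.2515   33.6042  108.759    64.5406    9.98   -165.26  ] 0.002441912442295002 [ -46.6415   17.721   117.2907   50.6983   12.6221 -152.6948] 2.786254679897476e-27
place 52 False [0.5524 0.0806 0.0711] [  2.759   28.1951 111.0272 -81.47    14.5572   5.8602] 0.021089464424311026 [  2.6079  19.946  111.4199 -81.47    14.3519   3.7848] 0.002463470905375036
place 52 True [0.5524 0.0806 0.0711] [  0.2425  27.2    110.9454 -64.4299   9.98   165.26  ] 0.02953585251129737 [  1.1396  19.169  110.6859 -64.6762  12.1999 165.26  ] 0.0061334405153565166
grasp 57 True [ 0.5134 -0.2816  0.0209] [-43.6039  33.5517 107.9986  48.1781   9.98    31.3077] 8.057400787200777e-05 [-45.5797  17.492  112.4185  24.5925  19.6374  54.1189] 5.25215960053086e-29
grasp 57 False [ 0.5134 -0.2816  0.0209] [ -43.6039   33.5517  107.9986   48.1781    9.98   -148.6923] 8.057400786636823e-05 [ -45.5797   17.492   112.4185   24.5925   19.6374 -125.8811] 2.0090187723254464e-26
place 57 False [0.5537 0.0802 0.073 ] [  3.5233  28.248  110.4871 -81.47    16.3417   6.597 ] 0.04055531104923039 [  3.1209  19.9488 110.9559 -81.47    15.5817   4.0953] 0.011364967086895784
place 57 True [0.5537 0.0802 0.073 ] [  0.2209  26.9787 110.7843 -65.0242   9.98   165.26  ] 0.052429145837810505 [  0.6514  18.8814 110.8359 -65.6112  11.0643 165.26  ] 0.018122039017090027
```

```bash
cat > s.py <<'E'
from kin import *
import pickle
N=np.array([.5315,.0865,.063])
def iks(T,R):
    best=None
    out=[]
    for q4 in(0,60,90,130,180,-60):
        for q6 in(-120,-60,0,60,120):
            q,c=ik(T,R,[np.degrees(np.arctan2(T[1],T[0]))-12,25,90,q4,50,q6])
            m=np.min(np.minimum(q-lo,hi-q))
            if c<1e-8 and not any(np.allclose(q,o[0],atol=1) for o in out): out.append((q,m))
    return sorted(out,key=lambda o:-o[1])
if __name__=='__main__':
  for th in(20,25,30):
    for hd in(-15.8,180-15.8):
      # tool z = -up cos th - h' sin th, x(n')=h' cos th - up sin th
      a=np.radians(hd);hp=np.array([np.cos(a),np.sin(a),0]);u=np.array([0,0,1.])
      z=-u*np.cos(np.radians(th))-hp*np.sin(np.radians(th));x=hp*np.cos(np.radians(th))-u*np.sin(np.radians(th))
      R=np.c_[x,np.cross(z,x),z];T=N+[0,0,.027]+.0275*z
      print('place',th,hd,[(np.round(o[0],0),round(o[1])) for o in iks(T,R)[:3]])
  for th in(25,):
    for (X,Y) in((.36,.2),(.35,.1),(.42,-.15),(.36,-.1)):
      for hd in (90,60,-90,-60,0,-30,30):
        R=Rtilt(hd,th);h=np.array([np.cos(np.radians(hd)),np.sin(np.radians(hd)),0])
        T=np.array([X,Y,.044])-.006*h+.0275*R[:,2]
        r=iks(T,R)[:2];r2=iks(T-.1*R[:,2],R)[:1]
        print(th,X,Y,hd,[(np.round(o[0],0),round(o[1])) for o in r],[round(o[1]) for o in r2])
  c,st=pickle.load(open('w2.pkl','rb'))
  print('w2 screwdriver',[onz(c,u,.015) for u in((315,18),(245,45),(178,77))],'spanner',[onz(c,u,.003) for u in((145,78),(55,98))],'top row',onz(c,(256,0),0),onz(c,(500,0),0),onz(c,(10,0),0))
E
python3 s.py
```

```text
place 20 -15.8 [(array([ -5.,  38.,  79.,   4.,  83., 100.]), 64)]
place 20 164.2 [(array([ -1.,  27., 102.,  -9.,  32., -68.]), 22)]
place 25 -15.8 [(array([-5., 40., 76.,  4., 89., 99.]), 63)]
place 25 164.2 [(array([ -1.,  27., 104., -15.,  25., -62.]), 15)]
place 30 -15.8 [(array([-6., 42., 73.,  5., 95., 99.]), 61)]
place 30 164.2 [(array([ -0.,  27., 107., -26.,  18., -52.]), 8)]
25 0.36 0.2 90 [(array([-21.,  45., 125.,  66.,  69., -80.]), 17)] [20]
25 0.36 0.2 60 [] []
25 0.36 0.2 -90 [(array([  36.,   49.,   94.,  -47.,   89., -119.]), 35)] [39]
25 0.36 0.2 -60 [(array([  41.,   46.,  109.,  -69.,   72., -116.]), 13)] [24]
25 0.36 0.2 0 [] []
25 0.36 0.2 -30 [(array([ 40.,  46., 126., 254.,  62., -99.]), 7)] []
25 0.36 0.2 30 [] []
25 0.35 0.1 90 [(array([-36.,  45., 124.,  50.,  72., -81.]), 18)] [25]
25 0.35 0.1 60 [] []
25 0.35 0.1 -90 [(array([  27.,   46.,  107.,  -55.,   79., -114.]), 26)] [34]
25 0.35 0.1 -60 [] [15]
25 0.35 0.1 0 [] []
25 0.35 0.1 -30 [] [1]
25 0.35 0.1 30 [] []
25 0.42 -0.15 90 [(array([-53.,  49.,  93.,  33.,  97., -68.]), 49)] [54]
25 0.42 -0.15 6
[... 220 characters left out ...]
 [(array([-67.,  46., 127.,  80.,  66., -82.]), 15)] [15]
25 0.36 -0.1 90 [(array([-55.,  46., 106.,  31.,  89., -74.]), 36)] [47]
25 0.36 -0.1 60 [(array([-66.,  45., 122.,  50.,  73., -79.]), 21)] [27]
25 0.36 -0.1 -90 [] [14]
25 0.36 -0.1 -60 [(array([ -8.,  52., 142., 228.,  74., -79.]), 1)] [1]
25 0.36 -0.1 0 [] []
25 0.36 -0.1 -30 [] []
25 0.36 -0.1 30 [(array([ -75.,   51.,  141.,   81.,   63., -103.]), 1)] [2]
w2 screwdriver [array([0.3032, 0.1216, 0.015 ]), array([0.308 , 0.0261, 0.015 ]), array([ 0.3202, -0.0737,  0.015 ])] spanner [array([ 0.3069, -0.122 ,  0.003 ]), array([ 0.2958, -0.2582,  0.003 ])] top row [0.2592 0.0553 0.    ] [0.3473 0.3628 0.    ] [ 0.1704 -0.2544  0.    ]
```

Run:
```python
from s import *
st=dict(position=[.4726,.3546,.2566],tool_rot=[[-.205,.979,.006],[.979,.205,.003],[.002,.006,-1]])
c=cam('wrist',st);print('edge w5',[onz(c,u,0) for u in((228,0),(180,110),(160,155),(110,270))])
for th in(25,30,35):
    for (X,Y) in((.365,.2),(.38,.2),(.365,.15),(.38,.15),(.335,.2)):
      for hd in (100,90,80,-90,-80) :
        R=Rtilt(hd,th);h=np.array([np.cos(np.radians(hd)),np.sin(np.radians(hd)),0])
        T=np.array([X,Y,.044])-.006*h+.0275*R[:,2]
        r=iks(T,R)[:1]
        print(th,X,Y,hd,[(np.round(o[0],0),round(o[1])) for o in r])
```

```text
edge w5 [array([0.3979, 0.5423, 0.    ]), array([0.3534, 0.3949, 0.    ]), array([0.3312, 0.323 , 0.    ]), array([0.2631, 0.0972, 0.    ])]
25 0.365 0.2 100 [(array([-18.,  45., 118.,  56.,  74., -74.]), 24)]
25 0.365 0.2 90 [(array([-20.,  45., 124.,  65.,  69., -79.]), 18)]
25 0.365 0.2 80 [(array([-22.,  46., 130.,  76.,  66., -86.]), 12)]
25 0.365 0.2 -90 [(array([  36.,   49.,   94.,  -47.,   89., -120.]), 34)]
25 0.365 0.2 -80 [(array([  38.,   48.,   98.,  -54.,   84., -120.]), 28)]
25 0.38 0.2 100 [(array([-17.,  45., 116.,  57.,  75., -72.]), 27)]
25 0.38 0.2 90 [(array([-20.,  45., 121.,  65.,  70., -77.]), 21)]
25 0.38 0.2 80 [(array([-21.,  46., 128.,  76.,  66., -83.]), 14)]
25 0.38 0.2 -90 [(array([  35.,   49.,   92.,  -48.,   90., -121.]), 34)]
25 0.38 0.2 -80 [(array([  37.,   48.,   96.,  -54.,   84., -121.]), 27)]
25 0.365 0.15 100 [(array([-25.,  45., 117.,  50.,  76., -75.]), 25)]
25 0.365 0.15 90 [(array([-28.,  45., 123.,  58.,  71., -79.]), 19)]
25 0.365 0.15 80 [(array([-30.,  46., 129.,  68.,  67., -86.]), 13)]
25 0.365 0.15 -90 [(array([  31.,   47.,  100.
[... 3662 characters left out ...]
0.15 100 [(array([-22.,  40., 115.,  48.,  70., -68.]), 27)]
35 0.38 0.15 90 [(array([-24.,  40., 121.,  56.,  65., -70.]), 21)]
35 0.38 0.15 80 [(array([-26.,  40., 126.,  66.,  60., -74.]), 16)]
35 0.38 0.15 -90 [(array([  29.,   43.,  100.,  -48.,   77., -123.]), 34)]
35 0.38 0.15 -80 [(array([  30.,   42.,  104.,  -54.,   71., -123.]), 27)]
35 0.335 0.2 100 [(array([-17.,  40., 123.,  55.,  64., -73.]), 19)]
35 0.335 0.2 90 [(array([-19.,  40., 129.,  64.,  59., -77.]), 14)]
35 0.335 0.2 80 [(array([-21.,  41., 134.,  76.,  56., -84.]), 8)]
35 0.335 0.2 -90 [(array([  36.,   44.,   99.,  -42.,   81., -120.]), 39)]
35 0.335 0.2 -80 [(array([  38.,   43.,  103.,  -48.,   75., -121.]), 33)]
```

Run:
```python
from h import *
delta([.504,-.276,.19],Rdown(80-100.35))
```

```text
delta [-0.0797 -0.0389  0.0926] [ 0.0002 -0.0004  0.558 ] rows>=14.0
```

>>> jog_arm(deltas=[-0.08, -0.039, 0.092, 0, 0, 0.555, -0.8, -0.08, -0.039, 0.092, 0, 0, 0.555, -0.8, -0.08, -0.039, 0.092, 0, 0, 0.555, -0.8, -0.08, -0.039, 0.092, 0, 0, 0.555, -0.8, -0.08, -0.039, 0.092, 0, 0, 0.555, -0.8, -0.08, -0.039, 0.092, 0, 0, 0.555, -0.8, -0.08, -0.039, 0.092, 0, 0, 0.555, -0.8, -0.08, -0.039, 0.092, 0, 0, 0.555, -0.8, -0.08, -0.039, 0.092, 0, 0, 0.555, -0.8, -0.08, -0.039, 0.092, 0, 0, 0.555, -0.8, -0.08, -0.039, 0.092, 0, 0, 0.555, -0.8, -0.08, -0.039, 0.092, 0, 0, 0.555, -0.8])

```text
time_s: 8.83
position: [0.5045, -0.2759, 0.1905]
tool_rot: [[0.107, 0.994, -0.0], [0.994, -0.107, 0.001], [0.001, -0.0, -1.0]]
ft_force: [-0.2, -0.2, 0.3]
grip_width: 0.0765
```

Run:
```python
from h import *
print(env.observe()['q']);delta([.504,-.276,.19],Rdown(-120.7))
```

```text
[-40.4865  26.127   74.2253   0.0458  79.7081 -34.3272]
delta [-0.0002 -0.0006  0.0006] [-0.0005 -0.0001  0.6363] rows>=16.0
```

>>> jog_arm(deltas=[0, 0, 0, 0, 0, 0.636, -0.8, 0, 0, 0, 0, 0, 0.636, -0.8, 0, 0, 0, 0, 0, 0.636, -0.8, 0, 0, 0, 0, 0, 0.636, -0.8, 0, 0, 0, 0, 0, 0.636, -0.8, 0, 0, 0, 0, 0, 0.636, -0.8, 0, 0, 0, 0, 0, 0.636, -0.8, 0, 0, 0, 0, 0, 0.636, -0.8, 0, 0, 0, 0, 0, 0.636, -0.8, 0, 0, 0, 0, 0, 0.636, -0.8, 0, 0, 0, 0, 0, 0.636, -0.8, 0, 0, 0, 0, 0, 0.636, -0.8])

```text
time_s: 9.83
position: [0.5045, -0.2759, 0.1905]
tool_rot: [[0.999, -0.037, -0.0], [-0.037, -0.999, 0.001], [-0.0, -0.001, -1.0]]
ft_force: [-0.5, 0.1, 0.7]
grip_width: 0.0771
```

Run:
```python
from h import *
print(env.observe()['q']);delta([.504,-.276,.19],Rdown(-120.7))
```

```text
[-40.486   26.1269  74.2229   0.0472  79.7096  51.6171]
delta [-0.0007  0.0002  0.0006] [-0.0004  0.0002  0.1588] rows>=4.0
```

>>> jog_arm(deltas=[0, 0, 0, 0, 0, 0.159, -0.8, 0, 0, 0, 0, 0, 0.159, -0.8, 0, 0, 0, 0, 0, 0.159, -0.8, 0, 0, 0, 0, 0, 0.159, -0.8, 0, 0, 0, 0, 0, 0.159, -0.8, 0, 0, 0, 0, 0, 0.159, -0.8])

```text
time_s: 10.33
position: [0.5044, -0.2764, 0.1904]
tool_rot: [[0.864, -0.503, -0.0], [-0.503, -0.864, 0.001], [-0.001, -0.001, -1.0]]
ft_force: [-0.3, 0.1, 1.3]
grip_width: 0.0772
```

Run:
```python
from h import *
im,c,st=snap('wrist','w7.png'); print(st['position'])
import pickle;pickle.dump((c,st),open('w7.pkl','wb'))
```

```text
[ 0.5044 -0.2764  0.1904]
```

View pics/w7.png

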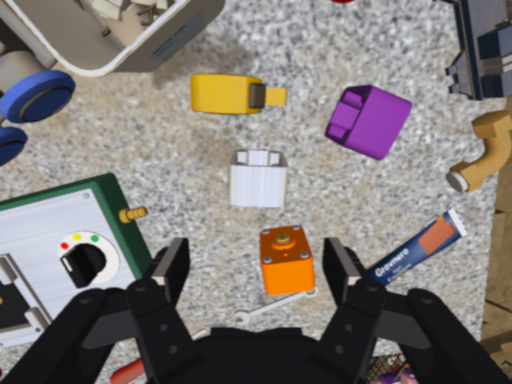

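The bowl's top face runs from (231,164) to (286,207), aligned with the jaw axis.

Run:
```python
from h import *
import pickle
c,st=pickle.load(open('w7.pkl','rb'))
im=cv2.imread('pics/w7.png');cv2.imwrite('pics/w7b.png',cv2.resize(im[130:230,200:320],None,fx=5,fy=5,interpolation=cv2.INTER_CUBIC))
p=[onz(c,u,.084) for u in((231,165),(286,165),(286,207),(230,207))];print(np.mean(p,0))
print([np.linalg.norm(p[i]-p[(i+1)%4]) for i in range(4)])
c6,_=pickle.load(open('w6.pkl','rb'));f=lambda u,v:np.array([130+u/2.9,120+v/2.9])
print(tri([(c,(231,207)),(c6,f(376,241))]),tri([(c,(286,207)),(c6,f(262,203))]))
delta([.504,-.276,.0325],Rdown(-120.7))
```

```text
[ 0.504  -0.2789  0.084 ]
[np.float64(0.052925970864951676), np.float64(0.043937073847059395), np.float64(0.056938554039829704), np.float64(0.04398802659861397)]
(array([ 0.4986, -0.2421,  0.0816]), [array([-1.2,  0.1]), array([-0.9, -0.3])]) (array([ 0.4713, -0.2898,  0.0827]), [array([-2.5,  0.3]), array([-2. , -0.4])])
delta [-0.0006 -0.0003  0.2104] [-0.0003  0.0003  0.0028] rows>=3.8
```

View pics/w7b.png

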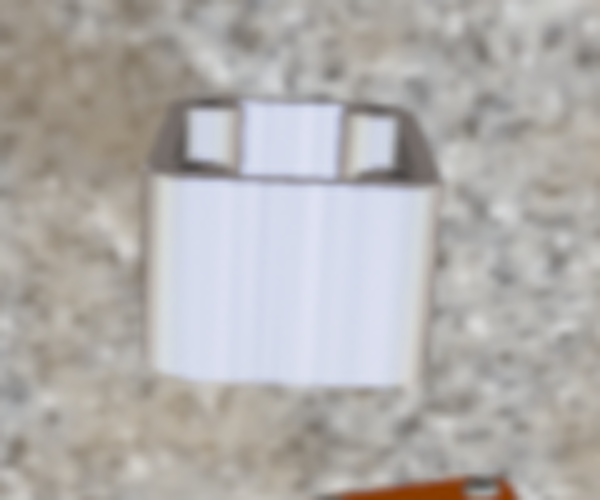

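>>> jog_arm(deltas=[0, 0, 0.05, 0, 0, 0.003, -0.8, 0, 0, 0.1, 0, 0, 0.003, -0.8, 0, 0, 0.15, 0, 0, 0.003, -0.8, 0, 0, 0.19, 0, 0, 0.003, -0.8, 0, 0, 0.21, 0, 0, 0.003, -0.8, 0, 0, 0.21, 0, 0, 0.003, -0.8, 0, 0, 0.21, 0, 0, 0.003, 1, 0, 0, 0.21, 0, 0, 0.003, 1, 0, 0, 0.21, 0, 0, 0.003, 1, 0, 0, 0.21, 0, 0, 0.003, 1, 0, 0, 0.21, 0, 0, 0.003, 1], grip_force=50)

```text
time_s: 11.3
position: [0.5046, -0.2776, 0.0338]
tool_rot: [[0.857, -0.515, 0.001], [-0.515, -0.857, 0.0], [0.001, -0.001, -1.0]]
ft_force: [0.2, -0.1, 4.6]
grip_width: 0.06
```

>>> jog_arm(deltas=[0, 0, -0.03, 0, 0, 0, 1, 0, 0, -0.08, 0, 0, 0, 1, 0, 0, -0.13, 0, 0, 0, 1, 0, 0, -0.18, 0, 0, 0, 1, 0, 0, -0.22, 0, 0, 0, 1])

```text
time_s: 11.72
position: [0.5041, -0.2774, 0.2007]
tool_rot: [[0.857, -0.515, 0.001], [-0.515, -0.857, -0.0], [0.001, -0.0, -1.0]]
ft_force: [1.0, -0.1, -2.9]
grip_width: 0.0594
```

Run:
```python
from h import *
print(env.observe()['q']);delta([.37,.16,.2],Rdown(0))
```

```text
[-40.6264  25.6391  73.2762   0.0346  81.0349  80.3873]
delta [-0.4538 -0.4077  0.0007] [ 0.0002 -0.0003 -0.6723] rows>=16.9
```

>>> jog_arm(deltas=[-0.454, -0.408, 0, 0, 0, -0.672, 1, -0.454, -0.408, 0, 0, 0, -0.672, 1, -0.454, -0.408, 0, 0, 0, -0.672, 1, -0.454, -0.408, 0, 0, 0, -0.672, 1, -0.454, -0.408, 0, 0, 0, -0.672, 1, -0.454, -0.408, 0, 0, 0, -0.672, 1, -0.454, -0.408, 0, 0, 0, -0.672, 1, -0.454, -0.408, 0, 0, 0, -0.672, 1, -0.454, -0.408, 0, 0, 0, -0.672, 1, -0.454, -0.408, 0, 0, 0, -0.672, 1, -0.454, -0.408, 0, 0, 0, -0.672, 1, -0.454, -0.408, 0, 0, 0, -0.672, 1])

```text
time_s: 12.72
position: [0.3667, 0.1657, 0.1985]
tool_rot: [[0.563, 0.826, -0.002], [0.826, -0.563, 0.003], [0.002, -0.003, -1.0]]
ft_force: [-1.1, -0.2, -3.4]
grip_width: 0.0595
```

Run:
```python
from h import *
print(env.observe()['q']);delta([.37,.16,.2],Rdown(0));delta([.37,.16,.035],Rdown(0))
```

```text
[ 7.2011  8.7925 98.9265  0.2154 72.344  41.4299]
delta [-0.0038  0.0079 -0.002 ] [-0.0008 -0.0009 -0.1905] rows>=4.8
delta [-0.0043  0.0086  0.218 ] [-0.0008 -0.0009 -0.1905] rows>=4.8
```

>>> jog_arm(deltas=[-0.004, 0.008, -0.002, 0, -0.001, -0.19, 1, -0.004, 0.008, -0.002, 0, -0.001, -0.19, 1, -0.004, 0.008, -0.002, 0, -0.001, -0.19, 1, -0.004, 0.008, -0.002, 0, -0.001, -0.19, 1, -0.004, 0.008, -0.002, 0, -0.001, -0.19, 1, -0.004, 0.008, 0.05, 0, -0.001, -0.19, 1, -0.004, 0.008, 0.1, 0, -0.001, -0.19, 1, -0.004, 0.008, 0.15, 0, -0.001, -0.19, 1, -0.004, 0.008, 0.19, 0, -0.001, -0.19, 1, -0.004, 0.008, 0.21, 0, -0.001, -0.19, 1, -0.004, 0.008, 0.218, 0, -0.001, -0.19, 1, -0.004, 0.008, 0.218, 0, -0.001, -0.19, 1])

```text
time_s: 13.72
position: [0.3729, 0.1546, 0.0347]
tool_rot: [[0.015, 1.0, -0.003], [1.0, -0.015, -0.002], [-0.002, -0.003, -1.0]]
ft_force: [0.1, 0.2, -2.8]
grip_width: 0.0592
```

Run:
```python
from h import *
o=env.observe();print(o['q'],o['position'],o['ft_force'],o['tool_rot'])
```

```text
[  5.6465  24.5119 112.4266  -0.1109  43.2299   6.6096] [0.3729 0.1546 0.0347] [ 0.0586  0.1652 -2.7524] [[ 0.0154  0.9999 -0.0028]
 [ 0.9999 -0.0154 -0.0016]
 [-0.0017 -0.0028 -1.    ]]
```

>>> jog_arm(deltas=[0, 0, 0.002, 0, 0, 0, 1, 0, 0, 0.002, 0, 0, 0, 1, 0, 0, 0.002, 0, 0, 0, -0.8, 0, 0, 0.002, 0, 0, 0, -0.8, 0, 0, 0.002, 0, 0, 0, -0.8, 0, 0, -0.02, 0, 0, 0, -0.8, 0, 0, -0.07, 0, 0, 0, -0.8, 0, 0, -0.12, 0, 0, 0, -0.8, 0, 0, -0.17, 0, 0, 0, -0.8, 0, 0, -0.2, 0, 0, 0, -0.8, 0, 0, -0.2, 0, 0, 0, -0.8])

```text
time_s: 14.63
position: [0.3753, 0.1551, 0.1893]
tool_rot: [[0.015, 1.0, 0.008], [1.0, -0.015, -0.001], [-0.0, 0.008, -1.0]]
ft_force: [1.0, -0.1, 0.5]
grip_width: 0.0766
```

Run:
```python
from h import *
im,c,st=snap('wrist','w8.png'); print(st['q'],st['position'],st['tool_rot'])
import pickle;pickle.dump((c,st),open('w8.pkl','wb'))
cv2.imwrite('pics/w8b.png',cv2.resize(im[120:270,170:350],None,fx=4,fy=4,interpolation=cv2.INTER_CUBIC))
```

```text
[ 5.6842  9.6032 99.653  -0.0833 70.2865  6.5911] [0.3753 0.1551 0.1893] [[ 0.0153  0.9998  0.0081]
 [ 0.9999 -0.0153 -0.0006]
 [-0.0004  0.0081 -1.    ]]
```

View pics/w8.png

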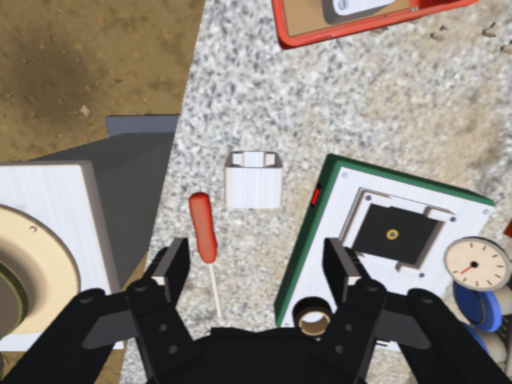

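View pics/w8b.png

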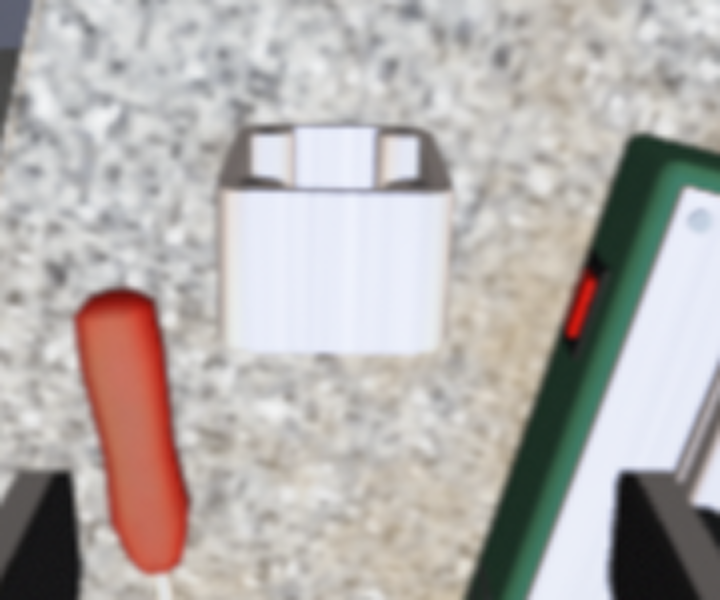

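Run:
```python
from kin import *
import pickle
c,st=pickle.load(open('w8.pkl','rb'))
p=[onz(c,u,.084) for u in((225.5,167),(282.5,167.5),(280,208),(227,208))]
print(p,np.mean(p,0))
print('screwdriver right',[onz(c,u,.012) for u in((210,200),(216,245))],'tester',onz(c,(331,157),.055))
B=np.array([np.mean(p,0)[0],np.mean(p,0)[1],0]);
hd=89.1;h=np.array([np.cos(np.radians(hd)),np.sin(np.radians(hd)),0])
q0=[5.7,9.6,99.7,0,70,6.6]
R=Rtilt(hd,30);P=B-.006*h+[0,0,.048];T=P+.0275*R[:,2]
pre=T-.11*R[:,2]
for k in np.linspace(0,1,7):
    Rk=Rtilt(hd,90-60*k);Tk=np.array(st['position'])*(1-k)+pre*k
    q0,cst=ik(Tk,Rk,q0);print(np.round(q0,1),cst<1e-8)
print(ik(T,R,q0)); print('pre',pre,'T',T)
delta(pre,R)
```

```text
[array([0.3487, 0.1747, 0.084 ]), array([0.4034, 0.1732, 0.084 ]), array([0.4016, 0.1309, 0.084 ]), array([0.3479, 0.1319, 0.084 ])] [0.3754 0.1527 0.084 ]
screwdriver right [array([0.3182, 0.1123, 0.012 ]), array([0.3216, 0.0456, 0.012 ])] tester [0.4579 0.1761 0.055 ]
[ 5.6  9.8 99.4  0.  70.8  6.5] True
[ -3.    9.4 104.   10.8  67.4  -6.4] True
[-11.8  10.7 108.2  21.5  66.6 -20.5] True
[-20.1  13.9 111.8  30.6  68.1 -34.3] True
[-27.4  19.1 114.6  37.4  71.2 -46.9] True
[-33.5  25.8 116.4  41.9  75.2 -57.7] True
[-38.4  33.7 117.   44.3  79.7 -66.8] True
(array([-25.6296,  41.7249, 122.0556,  58.2097,  67.7341, -74.089 ]), np.float64(1.755197519823971e-20))
pre [0.3742 0.0752 0.0892] T [0.3757 0.1705 0.0343]
delta [-0.1062  0.0009  0.1301] [0.0011 0.3336 0.0008] rows>=8.4
```

>>> jog_arm(deltas=[-0.05, 0, 0, 0, 0.04, 0, -0.8, -0.106, 0.001, 0, 0, 0.08, 0, -0.8, -0.106, 0.001, 0, 0, 0.12, 0, -0.8, -0.106, 0.001, 0, 0, 0.16, 0, -0.8, -0.106, 0.001, 0.02, 0, 0.2, 0, -0.8, -0.106, 0.001, 0.04, 0, 0.24, 0, -0.8, -0.106, 0.001, 0.07, 0, 0.28, 0, -0.8, -0.106, 0.001, 0.1, 0, 0.31, 0, -0.8, -0.106, 0.001, 0.13, 0, 0.334, 0, -0.8, -0.106, 0.001, 0.13, 0.001, 0.334, 0.001, -0.8, -0.106, 0.001, 0.13, 0.001, 0.334, 0.001, -0.8])

```text
time_s: 15.6
position: [0.3722, 0.0751, 0.0859]
tool_rot: [[0.022, 1.0, 0.009], [0.497, -0.019, 0.868], [0.867, -0.014, -0.497]]
ft_force: [0.8, 0.3, 1.1]
grip_width: 0.0766
```

Run:
```python
from kin import *
im,c,st=snap('wrist','w9.png'); print(st['q'],st['position'],st['tool_rot'],st['grip_width'],st['ft_force'])
snap('scene','sc9.png')
hd=89.1;h=np.array([np.cos(np.radians(hd)),np.sin(np.radians(hd)),0]);R=Rtilt(hd,30)
delta([.3757,.1705,.0343],R)
```

```text
[-38.9916  34.6886 117.0897  43.7621  79.4308 -66.9071] [0.3722 0.0751 0.0859] [[ 0.0216  0.9997  0.009 ]
 [ 0.4971 -0.0186  0.8675]
 [ 0.8674 -0.0143 -0.4973]] 0.07655777067968861 [0.7959 0.306  1.1231]
delta [0.0008 0.0024 0.146 ] [-0.0006  0.0013 -0.0011] rows>=2.6
```

View pics/w9.png

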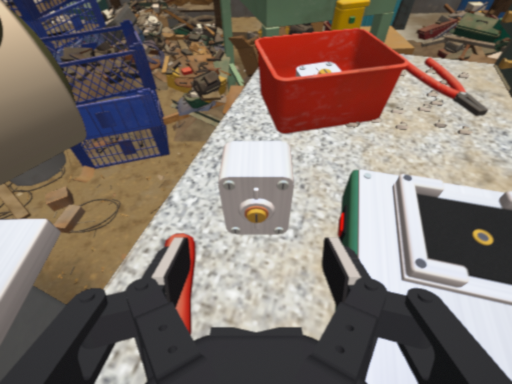

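View pics/sc9.png

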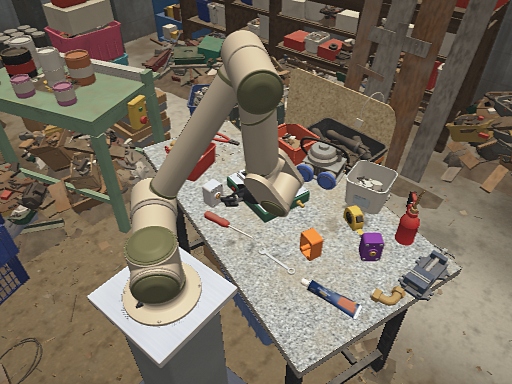

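The tilted gripper lines up with the bowl, whose plug is at (256,213), centred between the fingers. I advance along the tool axis and grip.

>>> jog_arm(deltas=[0.001, 0.002, 0.04, 0, 0.001, -0.001, -0.8, 0.001, 0.002, 0.08, 0, 0.001, -0.001, -0.8, 0.001, 0.002, 0.11, 0, 0.001, -0.001, -0.8, 0.001, 0.002, 0.135, 0, 0.001, -0.001, -0.8, 0.001, 0.002, 0.146, 0, 0.001, -0.001, -0.8, 0.001, 0.002, 0.146, 0, 0.001, -0.001, -0.8])

```text
time_s: 16.2
position: [0.3753, 0.1717, 0.0353]
tool_rot: [[0.004, 1.0, 0.011], [0.5, -0.011, 0.866], [0.866, 0.002, -0.5]]
ft_force: [0.3, 0.3, -0.4]
grip_width: 0.0768
```

Run:
```python
from kin import *
im,c,st=snap('wrist','w10.png'); print(st['q'],st['position'],st['ft_force'])
```

```text
[-26.0546  41.9575 121.9806  57.7262  67.8172 -74.4726] [0.3753 0.1717 0.0353] [ 0.3447  0.3304 -0.4435]
```

View pics/w10.png

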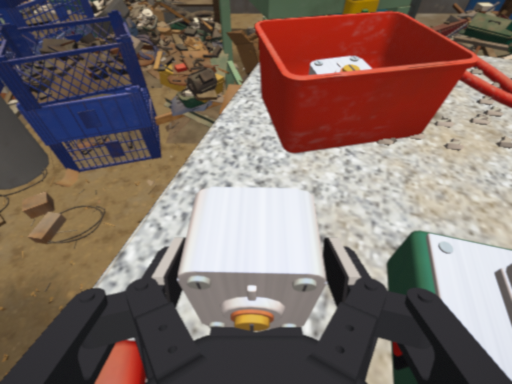

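Centred. I close the fingers.

>>> jog_arm(deltas=[0, 0, 0, 0, 0, 0, 1, 0, 0, 0, 0, 0, 0, 1, 0, 0, 0, 0, 0, 0, 1, 0, 0, 0, 0, 0, 0, 1, 0, 0, 0, 0, 0, 0, 1], grip_force=60)

```text
time_s: 16.67
position: [0.3762, 0.1696, 0.0347]
tool_rot: [[0.009, 1.0, 0.014], [0.496, -0.017, 0.868], [0.868, -0.001, -0.496]]
ft_force: [-0.7, -3.2, 9.5]
grip_width: 0.0595
```

Run:
```python
from kin import *
im,c,st=snap('wrist','w11.png'); print(st['q'],st['position'],st['ft_force'],st['grip_width']);R0=np.array(st['tool_rot'])
# path: lift 0.14 up; then pitch to down; 
up=R0.T@[0,0,1]; print('up in tool',up)
q0=st['q']
p0=np.array(st['position'])
for th,dz,dy in((30,.14,0),(45,.16,0),(60,.17,0),(75,.17,0),(90,.17,0)):
    q0,cc=ik(p0+[0,dy,dz],Rtilt(89.1,th),q0);print(th,np.round(q0,1),cc<1e-8)
hd=89.1;h=np.array([np.cos(np.radians(hd)),np.sin(np.radians(hd)),0])
delta(p0+[0,0,.14],Rtilt(89.1,30))
delta(p0+[0,0,.18],Rtilt(89.1,90))
```

```text
[-26.4307  42.2018 121.9293  57.7194  67.9975 -74.5289] [0.3762 0.1696 0.0347] [-0.6759 -3.2475  9.4609] 0.05948089081093751
up in tool [ 0.8685 -0.0005 -0.4958]
30 [-25.7  20.9 115.8  52.3  83.4 -51.2] True
45 [-19.7  12.4 110.4  43.   79.  -35.8] True
60 [-11.6   8.2 105.1  30.6  75.1 -20.9] True
75 [ -2.    7.6 100.9  15.7  72.5  -6. ] True
90 [ 7.7  9.4 96.9  0.  73.6  8.6] True
delta [ 0.1621 -0.0001 -0.0925] [ 0.0001 -0.0016 -0.0003] rows>=3.4
delta [ 0.2085 -0.0001 -0.119 ] [-0.     -0.3349 -0.0004] rows>=8.4
```

View pics/w11.png

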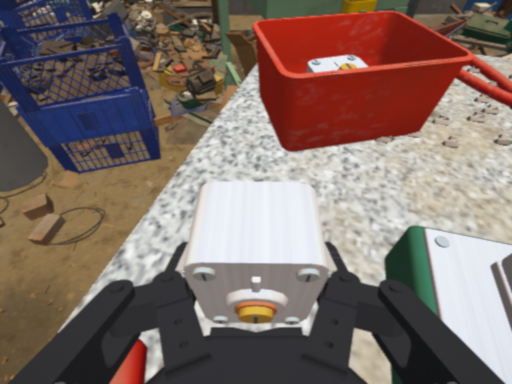

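>>> jog_arm(deltas=[0.04, 0, -0.023, 0, 0, 0, 1, 0.08, 0, -0.046, 0, 0, 0, 1, 0.12, 0, -0.07, 0, 0, 0, 1, 0.162, 0, -0.0925, 0, 0, 0, 1, 0.19, 0, -0.108, 0, -0.04, 0, 1, 0.2085, 0, -0.119, 0, -0.08, 0, 1, 0.2085, 0, -0.119, 0, -0.12, 0, 1, 0.2085, 0, -0.119, 0, -0.16, 0, 1, 0.2085, 0, -0.119, 0, -0.2, 0, 1, 0.2085, 0, -0.119, 0, -0.24, 0, 1, 0.2085, 0, -0.119, 0, -0.28, 0, 1, 0.2085, 0, -0.119, 0, -0.335, 0, 1])

```text
time_s: 17.72
position: [0.3764, 0.1695, 0.2149]
tool_rot: [[0.018, 1.0, 0.003], [0.999, -0.018, 0.044], [0.044, 0.002, -0.999]]
ft_force: [0.2, -0.7, -4.0]
grip_width: 0.0593
```

Run:
```python
from kin import *
st=env.observe();print(st['q'],st['position'],st['tool_rot'],st['grip_width'],st['ft_force'])
th=np.radians(30);a=np.radians(-15.8);hp=np.array([np.cos(a),np.sin(a),0]);u=np.array([0,0,1.])
z=-u*np.cos(th)-hp*np.sin(th);x=hp*np.cos(th)-u*np.sin(th);R=np.c_[x,np.cross(z,x),z]
print(R, fk(st['q'])[0])
# down then yaw
q0=st['q'];
for k in np.linspace(0,1,6):
    Rk=Rtilt(89.1+k*(-15.8-89.1),90+30*k);print(np.round(Rk[:,2],2));q0,cc=ik(np.array([.43,.13,.24]),Rk,q0);print(np.round(q0),cc<1e-8)
print(np.allclose(Rk,R,atol=1e-3))
delta([.50,.09,.24],Rtilt(-15.8,90))
```

```text
[ 6.0739  8.3047 96.5293  2.6001 74.7631  6.437 ] [0.3764 0.1695 0.2149] [[ 0.0181  0.9998  0.0026]
 [ 0.9989 -0.0181  0.0443]
 [ 0.0443  0.0018 -0.999 ]] 0.059299913602538126 [ 0.1839 -0.6845 -3.9742]
[[ 0.8333 -0.2723 -0.4811]
 [-0.2358 -0.9622  0.1361]
 [-0.5     0.     -0.866 ]] [0.3763 0.1693 0.2149]
[ 0.  0. -1.]
[ 2. 11. 88.  0. 81.  3.] True
[-0.04 -0.1  -0.99]
[ 5. 13. 86. -5. 84. 27.] True
[-0.14 -0.15 -0.98]
[ 6. 16. 82. -8. 91. 50.] True
[-0.28 -0.14 -0.95]
[ 5. 20. 78. -6. 99. 69.] True
[-0.41 -0.04 -0.91]
[  2.  22.  76.  -1. 106.  87.] True
[-0.48  0.14 -0.87]
[ -2.  24.  75.   7. 110. 104.] True
True
delta [-0.1015  0.1668 -0.0376] [-0.0125 -0.0105  0.5819] rows>=14.6
```

Run:
```python
from kin import *
delta([.435,.114,.24],Rtilt(-15.8,90))
```

```text
delta [-0.0711  0.0796 -0.0365] [-0.0125 -0.0105  0.5819] rows>=14.6
```

>>> jog_arm(deltas=[-0.071, 0.08, -0.036, -0.012, -0.01, 0.582, 1, -0.071, 0.08, -0.036, -0.012, -0.01, 0.582, 1, -0.071, 0.08, -0.036, -0.012, -0.01, 0.582, 1, -0.071, 0.08, -0.036, -0.012, -0.01, 0.582, 1, -0.071, 0.08, -0.036, -0.012, -0.01, 0.582, 1, -0.071, 0.08, -0.036, -0.012, -0.01, 0.582, 1, -0.071, 0.08, -0.036, -0.012, -0.01, 0.582, 1, -0.071, 0.08, -0.036, -0.012, -0.01, 0.582, 1, -0.071, 0.08, -0.036, -0.012, -0.01, 0.582, 1, -0.071, 0.08, -0.036, -0.012, -0.01, 0.582, 1, -0.071, 0.08, -0.036, -0.012, -0.01, 0.582, 1, -0.071, 0.08, -0.036, -0.012, -0.01, 0.582, 1])

```text
time_s: 18.72
position: [0.4349, 0.1141, 0.2379]
tool_rot: [[0.999, 0.047, 0.002], [0.047, -0.999, 0.014], [0.003, -0.014, -1.0]]
ft_force: [-0.2, 0.4, -3.8]
grip_width: 0.0592
```

Run:
```python
from kin import *
st=env.observe();print(st['q'])
delta([.435,.114,.24],Rtilt(-15.8,90))
```

```text
[-0.9134 11.226  88.6384  0.7936 80.0352 86.251 ]
delta [ 0.0002  0.0001 -0.0028] [-0.0044 -0.0001  0.1028] rows>=2.6
```

>>> jog_arm(deltas=[0, 0, -0.003, -0.004, 0, 0.103, 1, 0, 0, -0.003, -0.004, 0, 0.103, 1, 0, 0, -0.003, -0.004, 0, 0.103, 1, 0, 0, -0.003, -0.004, 0, 0.103, 1, 0, 0, -0.003, -0.004, 0, 0.103, 1])

```text
time_s: 19.13
position: [0.435, 0.1144, 0.24]
tool_rot: [[0.965, -0.264, 0.001], [-0.264, -0.965, 0.002], [0.0, -0.002, -1.0]]
ft_force: [0.3, 0.5, -2.3]
grip_width: 0.0595
```

Run:
```python
from kin import *
import pickle
im,c,st=snap('wrist','w12.png'); print(st['q'],st['position'],st['tool_rot'])
pickle.dump((c,st),open('w12.pkl','wb'))
im,c,st=snap('wrist','w12x.png')
cv2.imwrite('pics/w12b.png',cv2.resize(im[60:340,100:400],None,fx=2.6,fy=2.1,interpolation=cv2.INTER_CUBIC))
```

```text
[ -0.4662  11.2598  88.222    0.1     80.4795 104.8081] [0.435  0.1144 0.24  ] [[ 0.9646 -0.2637  0.0007]
 [-0.2637 -0.9646  0.0017]
 [ 0.0002 -0.0018 -1.    ]]
```

View pics/w12.png

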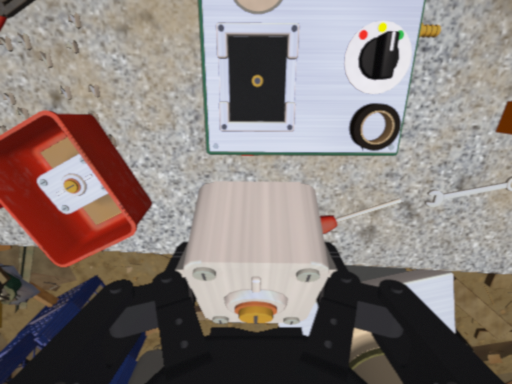

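The pocket's rubber is at (229-288,34-122) with the port at (257,80). The held bowl is at (200-320,182-320).

Run:
```python
import cv2
im=cv2.imread('pics/w12.png')
cv2.imwrite('pics/w12c.png',cv2.resize(im[15:140,205:310],None,fx=5,fy=4.7,interpolation=cv2.INTER_CUBIC))
cv2.imwrite('pics/w12d.png',cv2.resize(im[170:330,170:340],None,fx=4,fy=3.6,interpolation=cv2.INTER_CUBIC))
im=cv2.imread('pics/w8.png')
cv2.imwrite('pics/w8c.png',cv2.resize(im[150:330,270:512],None,fx=3.2,fy=3.2,interpolation=cv2.INTER_CUBIC))
```

```text
(no output)
```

View pics/w12c.png

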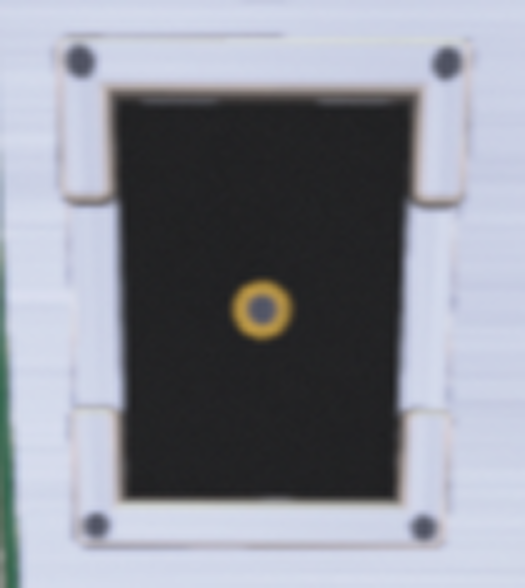

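View pics/w8c.png

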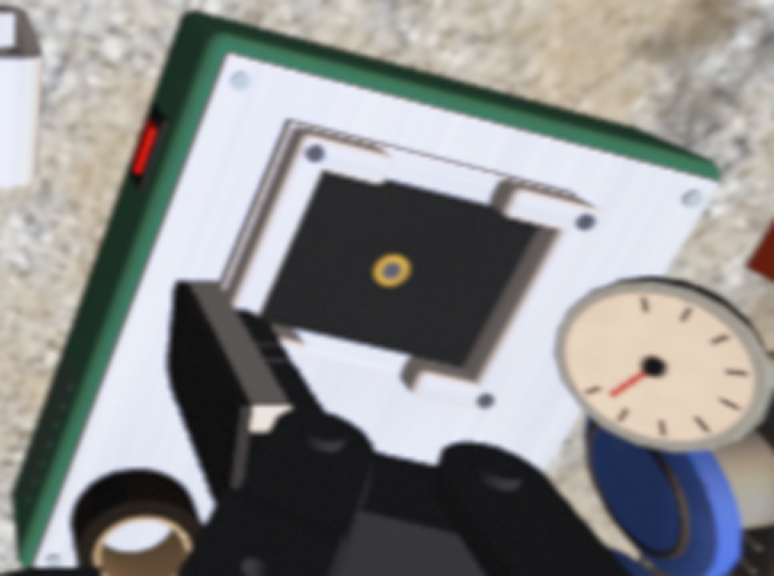

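View pics/w12d.png

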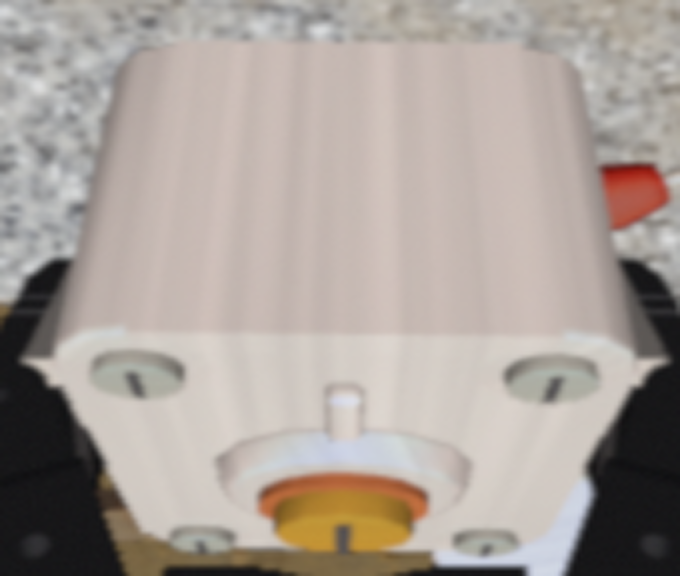

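```bash
cat > fit.py <<'E'
from kin import *
import pickle
c12,s12=pickle.load(open('w12.pkl','rb'));c8,_=pickle.load(open('w8.pkl','rb'));c2,_=pickle.load(open('w2.pkl','rb'))
a=lambda u,v:np.array([205+u/5,15+v/4.7]);b=lambda u,v:np.array([270+u/3.2,150+v/3.2]);f2=lambda u,v:np.array([160+u/3,110+v/3])
print('port',tri([(c12,a(262,310)),(c8,b(391,270))]),'z63',onz(c12,a(262,310),.063),onz(c8,b(391,270),.063))
sc12=[a(81,62),a(446,63),a(424,527),a(96,525)]
P=[onz(c12,u,.073) for u in sc12];print('screw c12',np.mean(P,0),[np.linalg.norm(P[i]-P[(i+1)%4]) for i in range(4)],[np.degrees(np.arctan2(*(P[i]-P[(i+1)%4])[[1,0]])) for i in range(4)])
# w8 screws: (316,153)= -x,+y ; (585,222)=+x,+y ; (485,400)=+x,-y
S8=[b(585,222),b(485,400),b(316,153)]
print('tri screws',tri([(c12,sc12[0]),(c8,S8[0])]),tri([(c12,sc12[1]),(c8,S8[1])]),tri([(c12,sc12[3]),(c8,S8[2])]))
Q=[onz(c8,u,.073) for u in S8];print('c8 centre',(Q[1]+Q[2])/2)
# bowl in hand
K=np.array(eyes.camera_params('wrist')['intrinsics']);M=np.array(eyes.camera_params('wrist')['mount'])
g=lambda u,v:[170+u/4,170+v/3.6]
obj=[(.0325,.0205,.0425),(.0325,-.0205,.0425),(-.0325,.0205,.0425),(-.0325,-.0205,.0425),(.042,.021,.0),(.042,-.021,0),(.042,.021,.042),(.042,-.021,.042)]
pix=[g(137,373),g(552,380),g(202,540),g(486,543),g(150,45),g(545,45),g(125,332),g(580,334)]
pix=[np.array(p) for p in pix]
sel=[0,1,2,3]
# edges: only row info -> use lsq
def res(p,W):
    R=Ro.from_rotvec(p[:3]).as_matrix();r=[]
    for i,(o,u) in enumerate(zip(obj,pix)):
        x=K@(R@o+p[3:]);e=x[:2]/x[2]-u
        r+= list(e) if i<4 else [e[1]]
    return r
# initial: nominal bowl->tool
R0=np.array([[.009,1,.014],[.496,-.017,.868],[.868,-.001,-.496]]);U,_,V=np.linalg.svd(R0);R0=U@V
hd=np.radians(89.0);h=np.array([np.cos(hd),np.sin(hd),0]);up=np.array([0,0,1.])
Rb=np.c_[up,np.cross(-h,up),-h];Rbt=R0.T@Rb
obt=R0.T@(np.array([.3754,.1527,.042])+.021*h-[.3762,.1696,.0347])
Mi=np.linalg.inv(M);Rc=Mi[:3,:3]@Rbt;tc=Mi[:3,:3]@obt+Mi[:3,3]
p0=np.r_[Ro.from_matrix(Rc).as_rotvec(),tc];print('res nominal',np.round(res(p0,0),1))
s=least_squares(res,p0,args=(0,));print('res fit',np.round(s.fun,1))
Rf=M[:3,:3]@Ro.from_rotvec(s.x[:3]).as_matrix();of=M[:3,:3]@s.x[3:]+M[:3,3]
print('nominal o',obt,'fit o',of,'rot diff deg',np.degrees(Ro.from_matrix(Rbt.T@Rf).as_rotvec()))
# translation only fit
t=least_squares(lambda q:res(np.r_[p0[:3],q],0),p0[3:]);print('tonly',M[:3,:3]@t.x+M[:3,3],np.round(t.fun,1))
E
python3 fit.py
```

```text
port (array([0.5327, 0.0861, 0.0629]), [array([-0.2, -0.2]), array([-0.2,  0.2])]) z63 [0.5325 0.0859 0.063 ] [0.5329 0.0864 0.063 ]
screw c12 [0.5326 0.086  0.073 ] [np.float64(0.07449551206103235), np.float64(0.09879685689918248), np.float64(0.07494418429925448), np.float64(0.09857151865654448)] [np.float64(74.55379649403534), np.float64(-15.467324498127093), np.float64(-105.61938383880796), np.float64(164.27202939907338)]
tri screws (array([0.5903, 0.1088, 0.0726]), [array([-0.2, -0.1]), array([-0.2,  0.1])]) (array([0.5705, 0.0368, 0.0721]), [array([-0.1, -0.1]), array([-0.1,  0.1])]) (array([0.4954, 0.1356, 0.0729]), [array([-0.3, -0.2]), array([-0.3,  0.2])])
c8 centre [0.5328 0.0867 0.073 ]
res nominal [-2.   7.1 -3.9  5.3 -1.3  4.2 -2.5  3.4  3.5  3.5  7.3  6.8]
res fit [ 1.2  0.5 -1.2 -0.4  0.7  0.5 -0.6  0.4 -1.2 -0.5  0.1  0.6]
nominal o [ 0.0084 -0.0005 -0.0001] fit o [0.0099 0.001  0.0011] rot diff deg [-0.5272  0.4816 -0.0195]
tonly [0.0104 0.0007 0.001 ] [ 1.   1.2 -1.2 -0.6  0.8  0.1 -0.6 -0.7 -1.2 -1.1  1.   0.6]
```

```bash
cat > place.py <<'E'
from kin import *
R0=np.array([[.009,1,.014],[.496,-.017,.868],[.868,-.001,-.496]]);U,_,V=np.linalg.svd(R0);R0=U@V
hd=np.radians(89.0);h=np.array([np.cos(hd),np.sin(hd),0]);up=np.array([0,0,1.])
Rb=np.c_[up,np.cross(-h,up),-h];Rbt=R0.T@Rb
NEST=np.array([.5327,.0862,.063]);YAW=-15.55
o=np.array([.0103,.0005,.001])
a=np.radians(YAW);hp=np.array([np.cos(a),np.sin(a),0]);Rp=np.c_[hp,np.cross(up,hp),up]
RT=Rp@Rbt.T
def T(dz,N=NEST): return N+[0,0,dz]-RT@o
def bowl(st):
    R=np.array(st['tool_rot']);return st['position']+R@o, R@Rbt
E
python3 - <<'E'
from place import *
print(RT,T(0)); delta(T(.05),RT)
st=env.observe();q0=st['q']
for k in(.05,.0):
    q0,cc=ik(T(k),RT,q0);print(np.round(q0,1),cc)
E
```

```text
[[ 0.8363 -0.269  -0.4777]
 [-0.2332 -0.9631  0.134 ]
 [-0.4961 -0.0006 -0.8682]] [0.5247 0.0889 0.069 ]
delta [0.1241 0.002  0.1612] [ 0.     -0.1653  0.0019] rows>=4.2
[ -5.6  38.6  69.4   5.1 101.3  99.7] 9.368079248921318e-28
[-5.6 41.9 72.2  5.  95.3 99.2] 2.364301178448786e-23
```

>>> jog_arm(deltas=[0.03, 0.002, 0, 0, -0.035, 0.002, 1, 0.06, 0.002, 0, 0, -0.07, 0.002, 1, 0.09, 0.002, 0.03, 0, -0.1, 0.002, 1, 0.124, 0.002, 0.06, 0, -0.135, 0.002, 1, 0.124, 0.002, 0.1, 0, -0.165, 0.002, 1, 0.124, 0.002, 0.14, 0, -0.165, 0.002, 1, 0.124, 0.002, 0.161, 0, -0.165, 0.002, 1, 0.124, 0.002, 0.161, 0, -0.165, 0.002, 1, 0.124, 0.002, 0.161, 0, -0.165, 0.002, 1])

```text
time_s: 19.98
position: [0.5249, 0.0891, 0.119]
tool_rot: [[0.836, -0.27, -0.477], [-0.234, -0.963, 0.135], [-0.496, -0.001, -0.868]]
ft_force: [-0.0, -0.3, -1.6]
grip_width: 0.0595
```

Run:
```python
from place import *
im,c,st=snap('wrist','w13.png');im2,_,_=snap('side','si13.png');im3,_,_=snap('scene','sc13.png')
print(st['q'],st['position'],st['ft_force'],st['grip_width']);print(bowl(st))
a=cv2.resize(im2[140:240,190:320],None,fx=3,fy=3,interpolation=cv2.INTER_CUBIC);b=cv2.resize(im3[120:220,210:340],None,fx=3,fy=3,interpolation=cv2.INTER_CUBIC)
cv2.imwrite('pics/m13.png',np.hstack([a,b]))
delta(T(.02),RT);delta(T(.0),RT)
```

```text
[ -5.6071  38.8709  68.9917   5.1071 101.4368  99.7352] [0.5249 0.0891 0.119 ] [-0.033  -0.3073 -1.6462] 0.05945425195495262
(array([0.5329, 0.0864, 0.113 ]), array([[ 0.9632,  0.2689, -0.0003],
       [-0.2689,  0.9632, -0.0002],
       [ 0.0003,  0.0002,  1.    ]]))
delta [0.0202 0.0007 0.0372] [-0.0004 -0.0014 -0.0001] rows>=0.8
delta [0.0333 0.0008 0.0604] [-0.0004 -0.0014 -0.0001] rows>=1.2
```

View pics/w13.png

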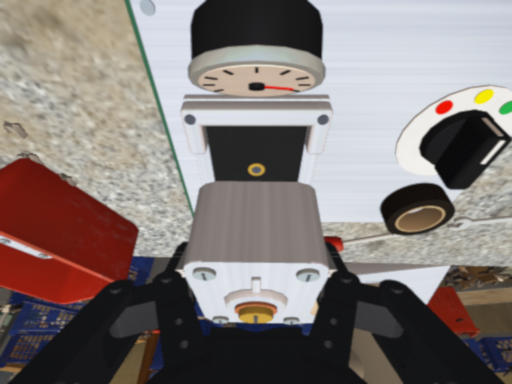

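View pics/m13.png

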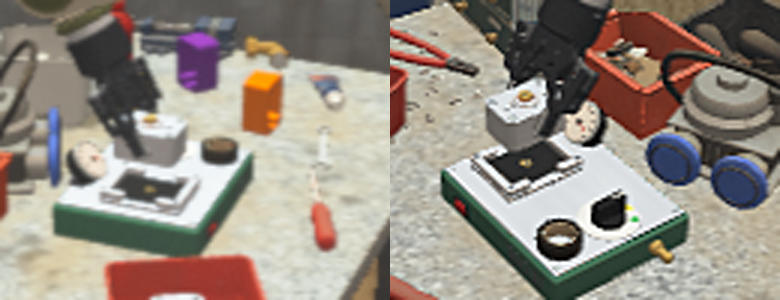

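The bowl hangs level over the pocket, its centre column about 255 against the port at 256. I lower it to just above the rails and then in.

>>> jog_arm(deltas=[0.01, 0.001, 0.018, 0, -0.001, 0, 1, 0.02, 0.001, 0.037, 0, -0.001, 0, 1, 0.0235, 0.001, 0.0435, 0, -0.001, 0, 1, 0.0235, 0.001, 0.0435, 0, -0.001, 0, 1])

```text
time_s: 20.47
position: [0.5235, 0.0889, 0.082]
tool_rot: [[0.835, -0.27, -0.48], [-0.234, -0.963, 0.135], [-0.499, -0.001, -0.867]]
ft_force: [0.8, -0.0, -3.2]
grip_width: 0.0593
```

Run:
```python
from place import *
im,c,st=snap('wrist','w14.png')
print(st['position'],st['ft_force'],st['grip_width']);print(bowl(st))
cv2.imwrite('pics/w14b.png',cv2.resize(im[60:340,130:390],None,fx=2.5,fy=2.1,interpolation=cv2.INTER_CUBIC))
delta(T(.005),RT);delta(T(.0),RT)
```

```text
[0.5235 0.0889 0.082 ] [ 0.8169 -0.013  -3.239 ] 0.059292082456996915
(array([0.5315, 0.0861, 0.076 ]), array([[ 0.9631,  0.2692,  0.0027],
       [-0.2692,  0.9631, -0.0007],
       [-0.0028, -0.    ,  1.    ]]))
delta [ 0.0066 -0.0004  0.0096] [-0.0002  0.0005 -0.0003] rows>=0.2
delta [ 0.01   -0.0004  0.0154] [-0.0002  0.0005 -0.0003] rows>=0.3
```

View pics/w14b.png

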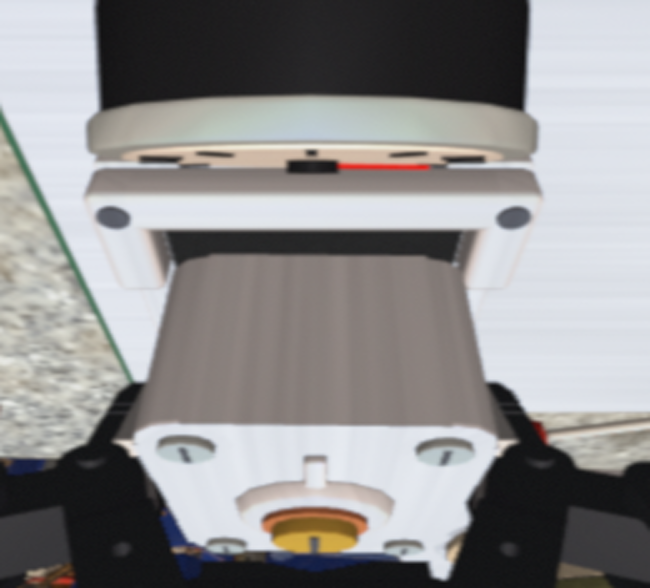

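Run:
```python
from place import *
st=env.observe();c=cam('wrist',st)
g=lambda u,v:(130+u/2.5,60+v/2.1)
ex=lambda p:((p-NEST)@hp*1000,(p-NEST)@np.cross(up,hp)*1000)
print('rim edge',[ex(onz(c,g(u,257),.076)) for u in(220,315,420)])
print('rail inner top',[ex(onz(c,g(u,231),.073)) for u in(220,315,420)])
print('screws',ex(onz(c,g(113,217),.073)),ex(onz(c,g(513,217),.073)))
print('rim corners',ex(onz(c,g(180,270),.076)),ex(onz(c,g(467,270),.076)))
print(ex(bowl(st)[0]))
```

```text
rim edge [(np.float64(40.086655844076596), np.float64(18.18186315722172)), (np.float64(40.08559339074155), np.float64(-0.4688436494095052)), (np.float64(40.084419882714386), np.float64(-21.069046433420663))]
rail inner top [(np.float64(45.66908431194836), np.float64(17.857041129905483)), (np.float64(45.66536410658777), np.float64(-0.4722142348335372)), (np.float64(45.66125490394178), np.float64(-20.718038683439957))]
screws (np.float64(50.106316937538125), np.float64(37.489021575496416)) (np.float64(50.085601957624334), np.float64(-37.645893749956535))
rim corners (np.float64(35.438673193588805), np.float64(26.75877018100366)) (np.float64(35.43994223026713), np.float64(-31.083735200577358))
(np.float64(-0.7543464021789604), np.float64(-0.28642067688390666))
```

Run:
```python
import cv2
im=cv2.imread('pics/w14.png')
cv2.imwrite('pics/w14c.png',cv2.resize(im[125:205,160:360],None,fx=4,fy=4,interpolation=cv2.INTER_CUBIC))
```

```text
(no output)
```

View pics/w14c.png

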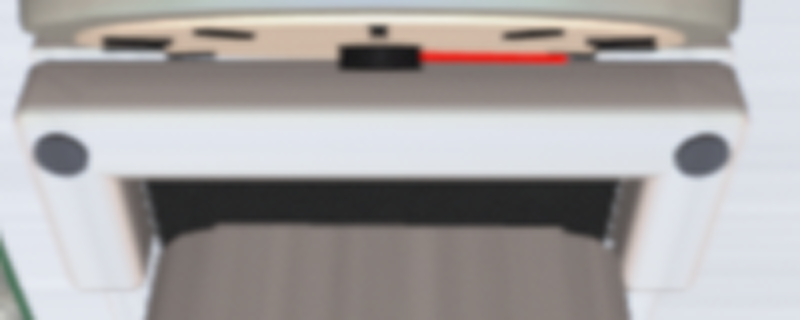

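Run:
```python
from place import *
delta(T(.006)+.001*hp,RT);delta(T(.001)+.001*hp,RT)
```

```text
delta [ 0.0071 -0.0004  0.0078] [-0.0002  0.0005 -0.0003] rows>=0.2
delta [ 0.0105 -0.0004  0.0136] [-0.0002  0.0005 -0.0003] rows>=0.3
```

>>> jog_arm(deltas=[0.003, 0, 0, 0, 0, 0, 1, 0.0071, 0, 0.0078, 0, 0, 0, 1, 0.0071, 0, 0.0078, 0, 0, 0, 1, 0.0071, 0, 0.0078, 0, 0, 0, 1])

```text
time_s: 20.85
position: [0.5253, 0.0884, 0.0741]
tool_rot: [[0.835, -0.27, -0.48], [-0.234, -0.963, 0.135], [-0.498, -0.001, -0.867]]
ft_force: [0.2, 0.5, -2.8]
grip_width: 0.0592
```

Run:
```python
from place import *
im,c,st=snap('wrist','w15.png')
print(st['position'],st['ft_force'],st['wrist_torque'],st['grip_width']);b=bowl(st);print(b[0],(b[0]-NEST)@hp,b[1][:,2])
cv2.imwrite('pics/w15c.png',cv2.resize(im[115:235,160:360],None,fx=4,fy=4,interpolation=cv2.INTER_CUBIC))
```

```text
[0.5253 0.0884 0.0741] [ 0.2168  0.4981 -2.8114] [-0.0862 -0.4982 -0.0652] 0.059169271325492455
[0.5333 0.0856 0.0681] 0.0007324149921496371 [ 0.0025 -0.0007  1.    ]
```

View pics/w15c.png

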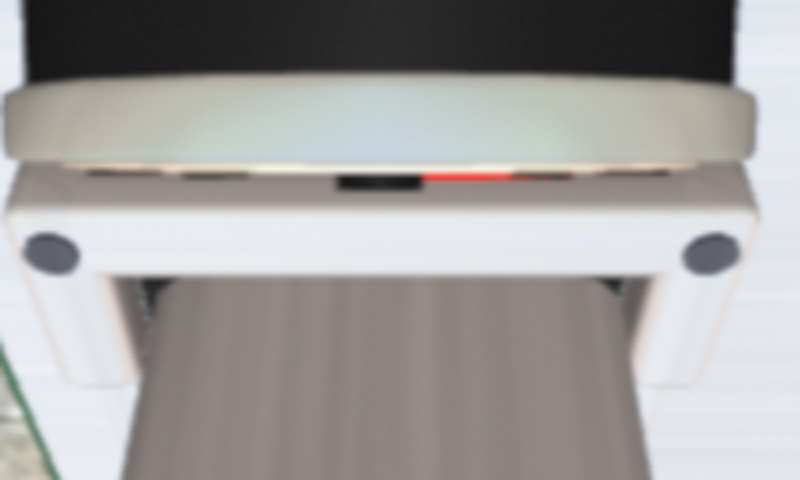

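The rim is now inside the rails at z about 0.068 with no contact force. I lower it onto the seat.

>>> jog_arm(deltas=[0.0015, 0, 0.0025, 0, 0, 0, 1, 0.0025, 0, 0.0045, 0, 0, 0, 1, 0.0033, 0, 0.0058, 0, 0, 0, 1, 0.0033, 0, 0.0058, 0, 0, 0, 1])

```text
time_s: 21.23
position: [0.5252, 0.0884, 0.0689]
tool_rot: [[0.835, -0.27, -0.48], [-0.234, -0.963, 0.135], [-0.499, -0.001, -0.867]]
ft_force: [-0.4, 0.1, -3.0]
grip_width: 0.0595
```

Run:
```python
from place import *
st=env.observe()
print(st['position'],st['ft_force'],st['wrist_torque'],st['grip_width']);b=bowl(st);print(b[0],(b[0]-NEST)@hp,b[1][:,2])
```

```text
[0.5252 0.0884 0.0689] [-0.3814  0.1015 -2.9768] [-0.1335 -0.4374  0.0403] 0.059526682942897875
[0.5332 0.0856 0.0629] 0.0006599277738539293 [ 0.0027 -0.0007  1.    ]
```

>>> jog_arm(deltas=[0.0005, 0, 0.0009, 0, 0, 0, 1, 0.001, 0, 0.0017, 0, 0, 0, 1, 0.001, 0, 0.0017, 0, 0, 0, 1])

```text
time_s: 21.48
position: [0.5253, 0.0884, 0.0685]
tool_rot: [[0.835, -0.27, -0.479], [-0.234, -0.963, 0.135], [-0.498, -0.001, -0.867]]
ft_force: [-1.9, -0.3, 4.7]
grip_width: 0.0596
```

>>> jog_arm(deltas=[0, 0, 0, 0, 0, 0, -0.8, 0, 0, 0, 0, 0, 0, -0.8, 0, 0, 0, 0, 0, 0, -0.8, 0, 0, 0, 0, 0, 0, -0.8, -0.01, 0, -0.017, 0, 0, 0, -0.8, -0.03, 0, -0.052, 0, 0, 0, -0.8, -0.05, 0, -0.087, 0, 0, 0, -0.8, -0.075, 0, -0.13, 0, 0, 0, -0.8, -0.1, 0, -0.174, 0, 0, 0, -0.8, -0.1, 0, -0.174, 0, 0, 0, -0.8])

```text
time_s: 22.32
position: [0.527, 0.0882, 0.2248]
tool_rot: [[0.841, -0.27, -0.469], [-0.234, -0.963, 0.134], [-0.488, -0.003, -0.873]]
ft_force: [0.6, -0.2, 0.4]
grip_width: 0.0768
```

Run:
```python
from place import *
im,c,st=snap('wrist','w16.png');im2,_,_=snap('side','si16.png')
print(st['position'],st['q'],st['ft_force'])
a=cv2.resize(im2[140:240,190:320],None,fx=4,fy=4,interpolation=cv2.INTER_CUBIC);cv2.imwrite('pics/si16b.png',a)
import pickle;pickle.dump((c,st),open('w16.pkl','wb'))
```

```text
[0.527  0.0882 0.2248] [ -5.6755  33.557   60.5974   5.4965 114.5521 100.9515] [ 0.5619 -0.2137  0.4266]
```

View pics/w16.png

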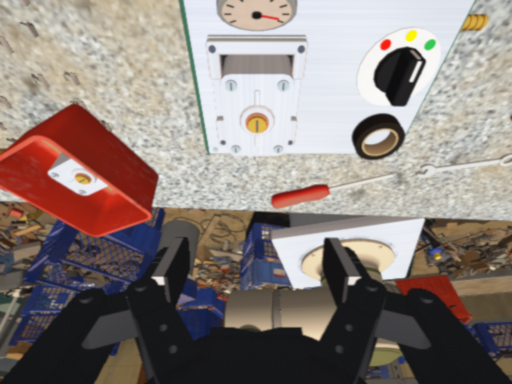

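View pics/si16b.png

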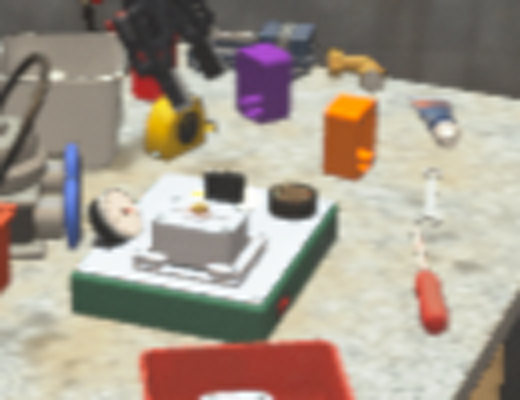

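The bowl is seated: plug at (257,123), rails flush around it, level in the side view. Next I move over the selector and measure it.

Run:
```python
from place import *
delta([.49,-.042,.2],Rtilt(-15.55,90))
```

```text
delta [0.0136 0.1801 0.0212] [-0.0005  0.1651 -0.0006] rows>=4.2
```

>>> jog_arm(deltas=[0.014, 0.18, 0.021, 0, 0.165, -0.001, 0.25, 0.014, 0.18, 0.021, 0, 0.165, -0.001, 0.25, 0.014, 0.18, 0.021, 0, 0.165, -0.001, 0.25, 0.014, 0.18, 0.021, 0, 0.165, -0.001, 0.25, 0.014, 0.18, 0.021, 0, 0.165, -0.001, 0.25, 0.014, 0.18, 0.021, 0, 0.165, -0.001, 0.25, 0.014, 0.18, 0.021, 0, 0.165, -0.001, 0.25])

```text
time_s: 23.0
position: [0.49, -0.0416, 0.1986]
tool_rot: [[0.964, -0.267, -0.005], [-0.267, -0.964, 0.003], [-0.006, -0.002, -1.0]]
ft_force: [0.9, 0.1, 0.1]
grip_width: 0.0322
```

Run:
```python
from place import *
im,c,st=snap('wrist','w17.png')
print(st['position'],st['q'],st['tool_rot'],st['grip_width'])
import pickle;pickle.dump((c,st),open('w17.pkl','wb'))
```

```text
[ 0.49   -0.0416  0.1986] [-18.7247  17.7729  86.3416   0.0857  76.2329  86.7591] [[ 0.9636 -0.2673 -0.0053]
 [-0.2673 -0.9636  0.0033]
 [-0.006  -0.0018 -1.    ]] 0.03219082395211862
```

View pics/w17.png

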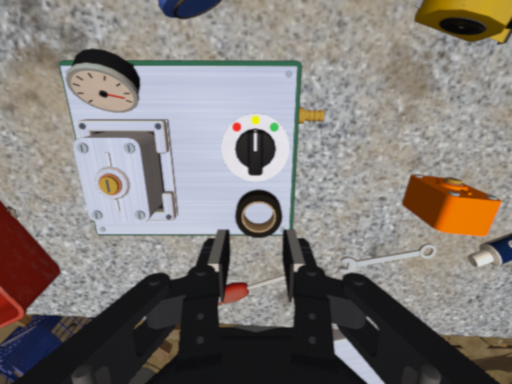

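Run:
```python
import cv2
im=cv2.imread('pics/w17.png')
cv2.imwrite('pics/w17b.png',cv2.resize(im[100:250,205:315],None,fx=5,fy=4,interpolation=cv2.INTER_CUBIC))
cv2.imwrite('pics/w17c.png',cv2.resize(im[100:245,65:185],None,fx=5,fy=4,interpolation=cv2.INTER_CUBIC))
```

```text
(no output)
```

View pics/w17b.png

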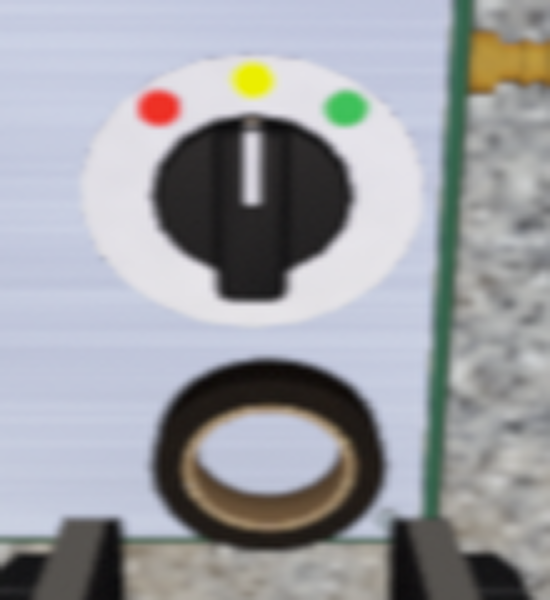

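View pics/w17c.png

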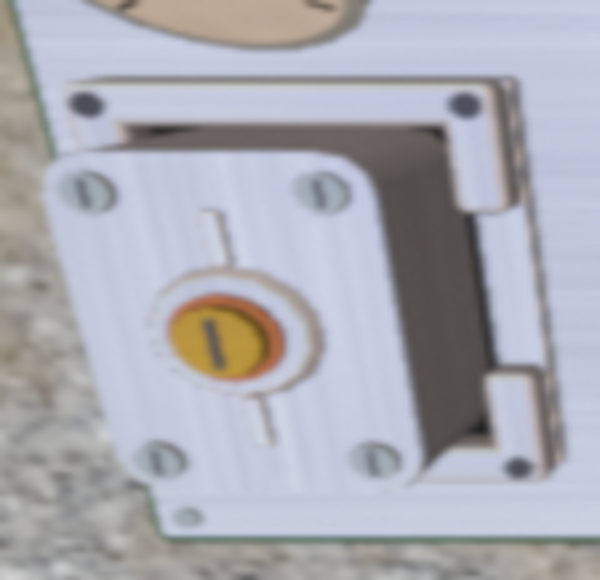

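Run:
```python
from place import *
import pickle
c,st=pickle.load(open('w17.pkl','rb'));c16,_=pickle.load(open('w16.pkl','rb'));c2,_=pickle.load(open('w2.pkl','rb'))
g=lambda u,v:np.array([205+u/5,100+v/4]);k=lambda u,v:np.array([65+u/5,100+v/4])
W=[onz(c,g(*p),.055) for p in((80,190),(425,190),(252,55),(252,325))];print('white',W,(W[0]+W[1])/2,(W[2]+W[3])/2,np.linalg.norm(W[2]-W[3]))
B=[onz(c,g(*p),.064) for p in((152,195),(352,195))];print('black',B,np.mean(B,0),np.linalg.norm(B[0]-B[1]))
E1=[onz(c,g(*p),.086) for p in((252,118),(252,270),(252,298))];print('bar',E1)
f2=lambda u,v:np.array([160+u/3,110+v/3])
print('pointer tip tri',tri([(c,g(252,118)),(c2,f2(228,376))]))
S=[onz(c,k(*p),.1055) for p in((89,192),(323,192),(375,460),(160,460))];m=np.mean(S,0);print('bowl',m,(m-NEST)@hp*1e3,(m-NEST)@np.cross(up,hp)*1e3,[np.linalg.norm(S[i]-S[(i+1)%4]) for i in range(4)])
d=S[0]-S[3];print(np.degrees(np.arctan2(d[1],d[0])))
u16=[(231,86),(283,86),(287.5,149.5),(236,149.5)]
for a,b in zip([(89,192),(323,192),(375,460),(160,460)],u16): print(tri([(c,k(*a)),(c16,b)]))
```

```text
white [array([ 0.531, -0.014,  0.055]), array([ 0.5111, -0.086 ,  0.055 ]), array([ 0.555 , -0.0593,  0.055 ]), array([ 0.484 , -0.0396,  0.055 ])] [ 0.521 -0.05   0.055] [ 0.5195 -0.0495  0.055 ] 0.0736858348392322
black [array([ 0.527 , -0.0298,  0.064 ]), array([ 0.5159, -0.0703,  0.064 ])] [ 0.5214 -0.0501  0.064 ] 0.041988445372032474
bar [array([ 0.5432, -0.0562,  0.086 ]), array([ 0.5076, -0.0463,  0.086 ]), array([ 0.5006, -0.0444,  0.086 ])]
pointer tip tri (array([ 0.5427, -0.0556,  0.08  ]), [array([-0.4, -0.1]), array([-0.3, -0. ])])
bowl [0.5337 0.0847 0.1055] 1.4065294339216945 -1.1840009748645077 [np.float64(0.04180504897568889), np.float64(0.06578529949494893), np.float64(0.04197402268742339), np.float64(0.06581476371039545)]
-15.897462368198187
(array([0.5709, 0.0965, 0.1046]), [array([-0.,  0.]), array([ 0., -0.])])
(array([0.5597, 0.0563, 0.1043]), [array([-0. ,  0.1]), array([ 0.1, -0.1])])
(array([0.5015, 0.0652, 0.1162]), [array([ 1.1, -1.9]), array([-0.9,  1.9])])
(array([0.5077, 0.1139, 0.1053]), [array([ 0.1, -0.1]), array([-0.1,  0.1])])
```

Bowl screw heads triangulate to z 0.104-0.105, so it is fully home. The selector axis is at (0.520,-0.050), pointer on yellow. I descend onto the bar.

Run:
```python
from place import *
delta([.520,-.050,.12],Rtilt(-15.55,90));delta([.520,-.050,.068],Rtilt(-15.55,90))
```

```text
delta [0.0414 0.0005 0.1046] [-0.0005  0.0018  0.0004] rows>=2.0
delta [0.0418 0.0006 0.1739] [-0.0005  0.0018  0.0004] rows>=3.2
```

>>> jog_arm(deltas=[0.041, 0.0005, 0.05, 0, 0.002, 0, 0.25, 0.041, 0.0005, 0.09, 0, 0.002, 0, 0.25, 0.041, 0.0005, 0.12, 0, 0.002, 0, 0.25, 0.042, 0.0005, 0.15, 0, 0.002, 0, 0.25, 0.042, 0.0005, 0.17, 0, 0.002, 0, 0.25, 0.042, 0.0005, 0.174, 0, 0.002, 0, 0.25, 0.042, 0.0005, 0.174, 0, 0.002, 0, 0.25], grip_force=30)

```text
time_s: 23.63
position: [0.5202, -0.0499, 0.0673]
tool_rot: [[0.964, -0.266, 0.0], [-0.266, -0.964, 0.002], [-0.0, -0.002, -1.0]]
ft_force: [0.2, 0.8, -0.1]
grip_width: 0.0323
```

Run:
```python
from place import *
im,c,st=snap('wrist','w18.png')
print(st['position'],st['q'],st['ft_force'],st['grip_width'])
```

```text
[ 0.5202 -0.0499  0.0673] [-18.5218  29.5915  92.195    0.1087  58.2309  86.8732] [ 0.2196  0.7937 -0.0774] 0.03227125136647348
```

View pics/w18.png

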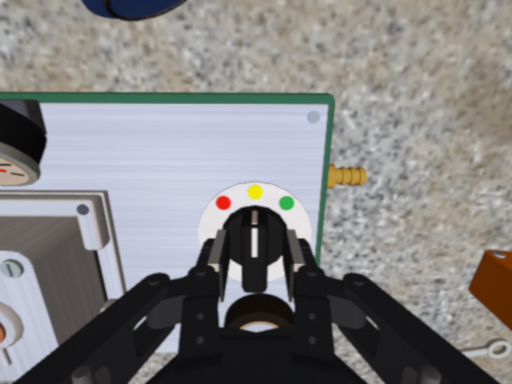

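>>> jog_arm(deltas=[0, 0, 0, 0, 0, 0, 1, 0, 0, 0, 0, 0, 0, 1, 0, 0, 0, 0, 0, 0, 1, 0, 0, 0, 0, 0, 0, 1], grip_force=40)

```text
time_s: 24.02
position: [0.521, -0.0495, 0.0698]
tool_rot: [[0.964, -0.267, 0.007], [-0.267, -0.964, 0.002], [0.006, -0.004, -1.0]]
ft_force: [3.1, 7.6, -0.3]
grip_width: 0.0138
```

>>> jog_arm(deltas=[0, 0, 0, 0, 0, 0.025, 1, 0, 0, 0, 0, 0, 0.05, 1, 0, 0, 0, 0, 0, 0.075, 1, 0, 0, 0, 0, 0, 0.1, 1, 0, 0, 0, 0, 0, 0.125, 1, 0, 0, 0, 0, 0, 0.15, 1, 0, 0, 0, 0, 0, 0.175, 1, 0, 0, 0, 0, 0, 0.2, 1, 0, 0, 0, 0, 0, 0.215, 1, 0, 0, 0, 0, 0, 0.228, 1, 0, 0, 0, 0, 0, 0.228, 1, 0, 0, 0, 0, 0, 0.228, 1])

```text
time_s: 25.02
position: [0.5201, -0.0506, 0.0698]
tool_rot: [[0.553, -0.833, 0.004], [-0.833, -0.553, -0.0], [0.003, -0.003, -1.0]]
ft_force: [-2.8, -0.3, 8.4]
grip_width: 0.014
```

Run:
```python
from place import *
im,c,st=snap('wrist','w19.png')
print(st['position'],st['q'],st['ft_force'],st['wrist_torque'],st['grip_width'])
R=np.array(st['tool_rot']);print(np.degrees(np.arctan2(R[1,0],R[0,0])))
```

```text
[ 0.5201 -0.0506  0.0698] [-18.5874  29.3001  92.2264   0.0751  58.2333 127.8241] [-2.7833 -0.3162  8.4411] [-0.2398  0.7232  0.0821] 0.014012364745594997
-56.45124791126385
```

View pics/w19.png

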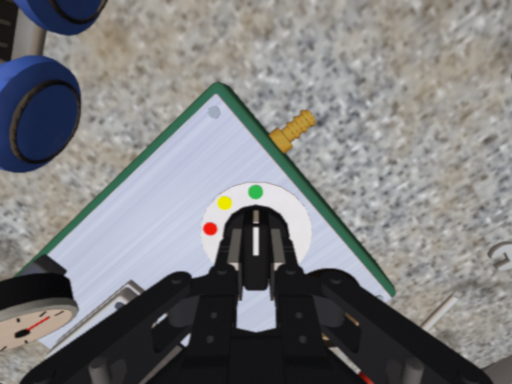

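The pointer is on green. I release and rise.

>>> jog_arm(deltas=[0, 0, 0, 0, 0, 0, 0.25, 0, 0, 0, 0, 0, 0, 0.25, 0, 0, 0, 0, 0, 0, 0.25, 0, 0, -0.02, 0, 0, 0, 0.25, 0, 0, -0.06, 0, 0, 0, 0.25, 0, 0, -0.11, 0, 0, 0, 0.25, -0.05, 0, -0.16, 0, 0, 0, 0.25, -0.1, 0, -0.21, 0, 0, 0, 0.25, -0.12, 0, -0.24, 0, 0, 0, 0.25, -0.12, 0, -0.24, 0, 0, 0, 0.25, -0.12, 0, -0.24, 0, 0, 0, 0.25])

```text
time_s: 25.98
position: [0.4699, 0.0255, 0.2508]
tool_rot: [[0.553, -0.833, 0.009], [-0.833, -0.553, -0.0], [0.005, -0.007, -1.0]]
ft_force: [0.7, 0.2, -0.1]
grip_width: 0.0322
```

Run:
```python
from place import *
im,c,st=snap('wrist','w20.png');im3,_,_=snap('scene','sc20.png')
im2,_,_=snap('side','si20.png')
print(st['position'],st['ft_force'],st['grip_width'],st['time_s'])
cv2.imwrite('pics/sc20b.png',cv2.resize(im3[120:270,150:400],None,fx=3.2,fy=3.2,interpolation=cv2.INTER_CUBIC))
```

```text
[0.4699 0.0255 0.2508] [ 0.7444  0.1631 -0.1323] 0.03217009327987194 25.9833
```

View pics/w20.png

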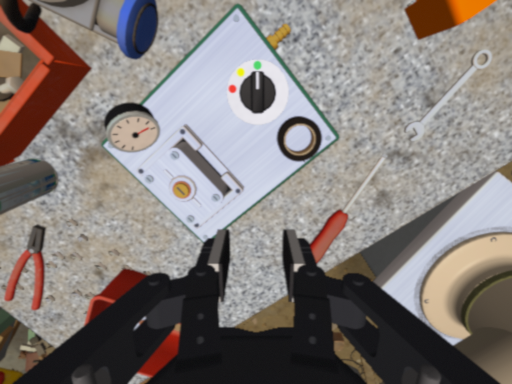

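View pics/sc20b.png

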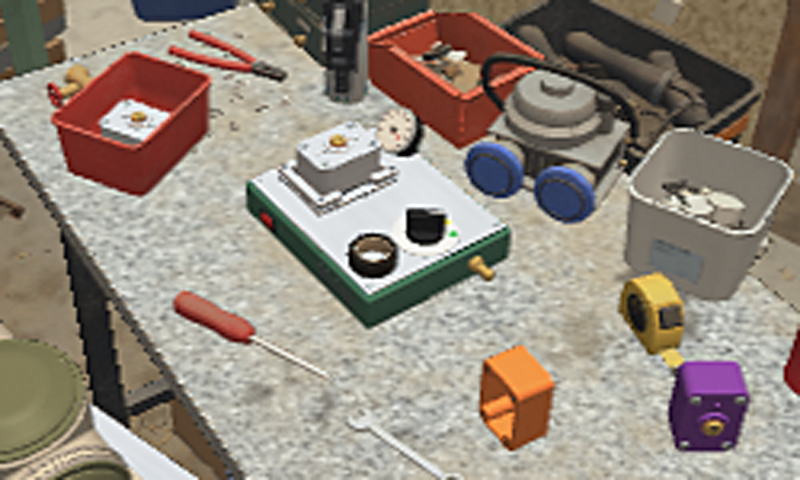

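The pointer is on green at (258,67), the bowl is in the pocket with its plug at (181,187), and the other bowl is in the bin. The rule, tape, valve and look-alikes are where they were. I hand the job in.

```bash
python3 -c "
from rig import close_job
print(close_job())"
```

```text
the job is handed in; nothing more can be done
None
```

The job is done and handed in at about 26 s of the 72 s allowed; no verdict was reported.

- **Tested bowl:** I lifted it out of the pocket and let it go in the red bin. It lies there rim down in the later pictures.
- **Other bowl:** The orange look-alike blocked a low approach, so I first stood the bowl in a clear spot in front of the tester. From there I gripped it with the tool tilted 30°, turned it plug up and lowered it into the pocket until it touched the rubber.
- **Selector:** I turned it from yellow to green.

**Last checks:**
- **Seating:** Three of the seated bowl's four screw heads measured z = 0.104–0.105 m, which is fully home. The fourth read 0.116 m, but its two sightings disagreed by about 2 pixels, so I discounted it.
- **Position:** The bowl's centre measured about 1.8 mm from the pocket's centre, turned about 0.3° from its axis.
- **Selector and arm:** The pointer is on the green mark, and the arm stands clear of everything.
- **Bystanders:** The tape measure, tape roll and valve look unmoved in the last pictures. I did not measure them. The elbow is outside the final close-up, but nothing went near it.

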